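# Free the stuck lock knob and close the assembly jig on a fuselage frame

### The job

The tail stop of the aluminium assembly jig stands too far back and the T-bar knob that locks it is stuck tight. Grip the knob firmly, break it loose anticlockwise and back it off about half a turn, then slide the tail stop along the bed until it has pushed the little wooden fuselage frame home against the head plate and holds it lightly nipped between the two plates, without squeezing it hard (it is freshly glued). Keep it nipped while you tighten the knob firmly again, let go, and leave the other things on the bench alone.

Things in the scene. Friction and masses are not known exactly. Their poses are not given: they have to be found in the camera images.
- bed: Jig bed: aluminium extrusion 90 wide x 440 long x 30 mm high, fixed to the bench, yawed. Origin: centre of its underside. y runs along the bed from tail end to head end, z up. At the head end an aluminium head plate, 80 wide, rising 46 mm above the bed, is bolted on. The dark tail stop with the knob slides on the bed along y.
- head_face (a point): Centre point of the head plate's working face, 170 mm from the bed's centre along bed y, 20 mm above the bed's top. Axes as the bed's. Fixed to the bed.
- tail_face (a point): Centre of the tail stop's working face: black rubber facing 5 mm thick on an aluminium plate 80 wide, top 77 mm above the bench. Point 20 mm above the bed's top; axes as the bed's. The rubber gives 1 mm per 10 N. The stop is a dark grey saddle 114 wide x 70 mm long, top 58 mm above the bench. The face is 48 mm from the knob's axis, on the head side.
- tail (a joint): Travel of the tail stop along bed y towards the head, in m: 0 when its face is 92 mm on the tail side of the bed's centre, up to 0.15. Locked by the knob: with the knob tight it holds against 25 N and more; with the knob slack it slides with about 2.5 N.
- knob_grip (a point): Centre of the black T-bar lock knob on top of the tail stop: bar 62 long x 16 wide x 24 mm high, centre 102 mm above the bench (rises 0.75 mm per half turn), on an upright 12 mm steel screw with free space under the bar. x lies along the bar, y across its 16 mm width, z up along the screw. Pads need 20 N of grip or more (better 40) to hold it against 0.3 N m.
- knob (a joint): Lock knob angle, rad, growing anticlockwise from above (loosening). Starts tight at 0 to 0.08 and takes about 0.3 N m to break loose; the screw's hold fades to nothing at 0.42, beyond which it turns freely (0.02 N m) up to 4.6. Tightening: it bites at 0.42, takes 0.2 N m to reach 0.2 and 0.35 N m to reach 0.05. Firmly tight: below 0.2. Stop at -0.15.
- frame_mid (a point): Centre (half-way up) of the fuselage frame: loose rigid balsa box frame, about 140 g, 60 wide x 40 high, length along y, plywood former at each end, on the bed, slightly askew, 4 to 20 mm short of the head plate. Head-end face 65 mm from this point; tail-end face 65 to 73 mm (hand-built, exact length unknown). Stiff. Nip it with more than 2 N, never over 10 N.
- glue: White glue bottle with a yellow cap, 36 dia x 105 mm, standing beside the bed. Origin at its underside. Leave alone.
- gclamp: Small steel G-clamp lying flat on the bench beside the bed, about 70 x 50 x 10 mm. Leave alone.
- sander: Cork sanding block 100 x 40 x 30 mm. Leave alone.
- square: Try square with a dark wooden stock and steel blade, about 75 x 120 mm, lying flat. Leave alone.
- tape: Roll of masking tape, 90 dia x 24 mm, lying flat. Leave alone.
- driver: Screwdriver with an orange handle, lying on the bench. Leave alone.
- ribs: Stack of four balsa wing ribs, about 160 x 32 x 16 mm. Leave alone.
Things that resemble listed ones, but are neither listed nor needed, are in the scene too. What is shaped like the part that bears frame_mid but black is not meant.

How it is judged:
On the way, in this order (a step that is already met when the one before it is completed fails the run):
1. the lock knob is broken loose and backed off about half a turn (more than 2.6 rad) (value of joint knob above 2.6 rad), for 0.1 s.
2. with the knob slack, the tail stop holds the frame nipped against the head plate with more than 2 N for 0.3 s (value of joint knob above 0.5 rad and contact force between frame and tail above 2 N and y of frame_mid in the frame of head_face above -0.0675 m), for 0.3 s.
At the end, for the whole second after the job is handed in: Knob firmly tight (below 0.2 rad); tail stop at rest and still bearing on the frame with more than 0.5 N; frame upright on the bed, square to it within 0.03 rad, within 15 mm of its centre line, its head end home against the head plate (within 2.5 mm) (value of joint knob below 0.2 rad and contact force between frame and tail above 0.5 N and y of frame_mid in the frame of head_face above -0.0675 m and x of frame_mid in the frame of head_face between -0.015 and 0.015 m and angle between the y axis of frame_mid and the y axis of bed, either way round below 0.03 rad and angle between frame_mid's own z axis and vertical below 0.05 rad and velocity of joint tail between -0.002 and 0.002 m/s); the robot touches nothing.
It fails at once if the frame is loaded with more than 10 N by the tail stop or the gripper (contact force between frame and tail above 10 N or contact force between frame and the fingers above 10 N).
It fails at once if one of the other things on the bench is moved more than 30 mm (distance of any of glue, gclamp, sander, square, tape, driver, ribs from where it was at the start of the episode above 0.03 m).
It also fails if it takes over 70 s, if anything falls off the work surface, if the arm or the gripper's body presses on something with over 40 N, if the wrist force passes 120 N, or if a joint passes its speed limit or range.

### The arm

A 7-joint arm with a two-finger parallel gripper is mounted at the origin on the work surface. World frame = base frame: x ahead of the robot, y to its left, z up, the work surface at z = 0. Lengths are in m, angles in rad, forces in N, time in s.
With the tool pointing down it reaches from about 0.4 to 0.85 m from the base axis. Payload 4.5 kg.
Tool frame: the origin (TCP) lies at the very end of the fingers, on their centre line; the grasp point (between the pads) lies grip_point_offset behind it (grip_point_offset is the distance from the TCP to the grasp point, in m); z points along the fingers, y is the direction in which the jaws open and shut (so a half turn about z gives the same grasp; the last joint's range is limited). The gripper opens to 88 mm and grips with 3 to 60 N. Pads are 18 mm wide; open, the fingers measure 123 mm over their backs; the gripper's body (75 mm by 187 mm) begins 45 mm behind the grasp point.
Start: joints at [-1.22, 0.689, -0.195, 1.565, 0.157, 0.902, -0.215], TCP at [0.195, 0.594, 0.208] pointing down, gripper open.
Joint ranges: [-3.01, 3.01], [-0.46, 2.08], [-1.47, 1.51], [0.13, 2.56], [-1, 4.14], [0.04, 2.09], [-2.66, 2.66]. Speed limits (rad/s): [2.57, 2.57, 3.14, 3.14, 3.14, 3.14, 3.14].

### API

Orientations are given as a unit quaternion [x, y, z, w].
In Python, from bench import state, get_image, camera_params, hand_in, boxes_of, cut_out, landmark_of, grip_point_offset gives the robot as it stands.
- The arm moves only by the tool jog_arm, never from a script. Its argument "moves" is a list of rows, each a list of 4 numbers: the shift along the world's x, y, z in m, then the turn about the world's z in rad. A call has 1 to 20 rows; each row shifts and turns the commanded pose from where the row before left it; what a row does not reach is not made up. A row lasts 1/12 s, in which the tool goes at most 41.7 mm and 7.16 degrees, less where a joint would pass 70% of its speed; a pose out of reach is approached as far as the arm can. A call is refused whole if a number of a shift passes 0.0417 or a number of a turn 0.125, either way. A call with a gripper value outside its range is refused whole. "claw" is the finger opening in m, from 0 to 0.0881, set as the call begins (left out, the last holds). The fingers move at their own pace and stop on an object; the grip force is fixed at half the most. Time passes only in rows, so rows that do not move let the fingers close. It gives the time, the measured TCP pose, the force and the opening at its end, in the units of the state.
- state(): the state, without advancing time (a new reading comes with each control period).
- get_image(name): name is "scene" or "side" or "wrist"; returns the picture (384x512x3 uint8, red, green, blue); there is no depth.
- camera_params(name): a dict with "fx", "fy", "cx", "cy" (pixels), "dist_coeffs" ([k1, k2, p1, p2, k3] as OpenCV has them; the pictures are not rectified), "rvec" (rotation vector, rad) and "tvec" (3), from world to camera coordinates, as OpenCV has them. Camera axes: x right, y down, z forward; pixel columns grow to the right and rows downward; lengths in m; the calibration is good to about 2 mm. A picture is of the moment at which its call begins: read the wrist's pose just before it. camera_params takes no time and is no camera call; for the wrist camera it gives the pose at the moment of the call.
- hand_in(): hands the job in, once; it reports no verdict.
Trained networks look in the newest picture that a camera, given by its name, has taken for a name from the list of things; names that differ only in an ending like _2 or _b are one class to them, and where a whole thing is asked for, a point or a joint stands for the part that bears it (a point fixed in the world has none). Each returns a list of dicts, best first, with "confidence" (0 to 1); they miss things now and then, are a little off and sometimes report something else, mostly with a low value. They report only what shows in the picture. A call takes as long as a camera call. They do not tell look-alikes from the thing itself.
- boxes_of(name, camera): "centre" ([x, y, z] in m, in the coordinates of the camera as it stood for that picture, good to about 4 mm: the middle of the surface that is visible of it).
- cut_out(name, camera): "pixels" (384x512 bool, what is visible of it).
- landmark_of(name, camera): "centre" ([x, y, z] in m, in the coordinates of the camera as it stood for that picture, good to about 4 mm: a listed point, or the origin of a listed thing).
The state is a dict: "time_s": time; "joints": joint angles; "joint_vel": joint speeds; "tau": joint torques, N m; "tcp_pos": TCP position; "tcp_rot": TCP orientation; "force": force on the tool from outside, world axes, zero at the start; "ft_torque": the same for the moment, N m; "width": finger opening in m.
Only numpy, scipy, OpenCV 4.12 (cv2) and the standard library are available. Lean on these libraries where they do the work, as an engineer would, in place of code of your own. Each camera call takes 0.05 s, during which the arm holds its last target.

## Working session

There is one attempt and no reset: what is moved stays moved. The work goes in short steps, Python scripts to look and compute and a tool call to move; the robot and the scene stay as the last step left them, time stands still between calls to the robot, and variables do not carry over. Pictures are saved under pics/ and viewed, and the job is handed in when it is done.

Besides the shell and the picture viewer there is one more tool, called after "Emit:" by a JSON object that holds its "api" and its "payload". jog_arm: Moves the arm, as the interface text tells. Its arguments: {"type":"object","properties":{"moves":{"type":"array","items":{"type":"array","items":{"type":"number"}}},"claw":{"type":"number"}},"required":["moves"]}

```bash
ls; mkdir -p pics; cat > h.py <<'E'
import numpy as np, cv2
from bench import *
def cam2w(name,p,cp=None):
    cp=cp or camera_params(name)
    R=cv2.Rodrigues(np.array(cp['rvec'],float))[0]; t=np.array(cp['tvec'],float).ravel()
    return R.T@(np.array(p)-t)
def K(cp): return np.array([[cp['fx'],0,cp['cx']],[0,cp['fy'],cp['cy']],[0,0,1.]])
def w2pix(P,cp):
    return cv2.projectPoints(np.array(P,float).reshape(-1,1,3),np.array(cp['rvec'],float),np.array(cp['tvec'],float),K(cp),np.array(cp['dist_coeffs'],float))[0].reshape(-1,2)
def pix2w(uv,z,cp):
    n=cv2.undistortPoints(np.array(uv,float).reshape(-1,1,2),K(cp),np.array(cp['dist_coeffs'],float)).reshape(-1,2)
    R=cv2.Rodrigues(np.array(cp['rvec'],float))[0]; t=np.array(cp['tvec'],float).ravel()
    C=-R.T@t; d=(R.T@np.c_[n,np.ones(len(n))].T).T
    return C+d*((z-C[2])/d[:,2])[:,None]
def snap(name,fn):
    im=get_image(name); cv2.imwrite('pics/'+fn,im[:,:,::-1]); return im
E
python3 - <<'E'
from h import *
s=state(); print(s, grip_point_offset)
for c in ['scene','side']:
    snap(c,c+'0.png')
    for n in ['knob_grip','head_face','tail_face','frame_mid','bed']:
        try:
            for d in landmark_of(n,c)[:3]: print(c,n,round(d['confidence'],2),cam2w(c,d['centre']).round(4))
        except Exception as e: print(c,n,e)
E
```

```text
pics
{'time_s': 0.0, 'joints': array([-1.22021822,  0.69000443, -0.19451934,  1.56631749,  0.15734093,
        0.90251229, -0.21513389]), 'joint_vel': array([ 0.00106086,  0.00013943,  0.00075044,  0.00132028,  0.00035466,
       -0.00277042, -0.00062269]), 'tau': array([ 5.89352458e-04, -5.27554107e+01, -1.26690332e+00, -1.53428221e+01,
       -5.27124968e-02,  6.71557340e-03,  1.75108448e-04]), 'tcp_pos': array([0.19453881, 0.59323655, 0.20760455]), 'tcp_rot': array([ 1.57689647e-01,  9.87488291e-01, -9.20204586e-04, -6.54264309e-05]), 'force': array([-0.38362542, -0.1836157 , -0.16807672]), 'ft_torque': array([ 0.02873455, -0.03557764,  0.01965285]), 'width': 0.08861764519285485} 0.0187
scene knob_grip 0.5 [ 0.5759 -0.1322  0.1067]
scene head_face 0.86 [0.5429 0.1414 0.0508]
scene tail_face 0.63 [ 0.5715 -0.082   0.0464]
scene frame_mid 0.78 [0.5523 0.0644 0.0502]
scene frame_mid 0.7 [0.3706 0.1971 0.0207]
scene frame_mid 0.58 [0.2406 0.359  0.0189]
scene bed 0.94 [ 0.5642 -0.0243 -0.0035]
side knob_grip 0.58 [ 0.579  -0.1314  0.1023]
side head_face 0.9 [0.5408 0.141  0.0491]
side tail_face 0.76 [ 0.567  -0.0858  0.0513]
side frame_mid 0.71 [0.5519 0.0607 0.0493]
side frame_mid 0.63 [0.3699 0.1903 0.0192]
side bed 0.81 [ 5.63e-01 -2.62e-02 -3.00e-04]
```

View pics/scene0.png

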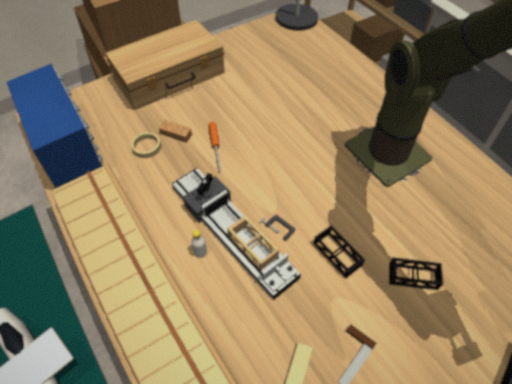

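View pics/side0.png

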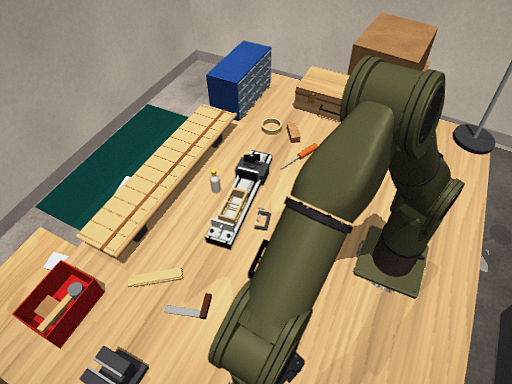

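The scene picture shows the bed running from about (185,180) to (285,285), with the knob near (207,183). The natural balsa frame is near (250,240), and the two black look-alikes at (338,250) and (415,272) can be ignored. Next I'll go above the knob and use the wrist camera.

Emit:
{"api": "jog_arm", "payload": {"moves": [[0, 0, 0.03, 0], [0.01, -0.02, 0.03, 0], [0.0187, -0.033, 0.005, 0], [0.0187, -0.033, 0.005, 0], [0.0187, -0.033, 0.005, 0], [0.0187, -0.033, 0.005, 0], [0.0187, -0.033, 0.005, 0], [0.0187, -0.033, 0.005, 0], [0.0187, -0.033, 0.005, 0], [0.0187, -0.033, 0.005, 0], [0.0187, -0.033, 0.005, 0], [0.0187, -0.033, 0.005, 0], [0.0187, -0.033, 0.005, 0], [0.0187, -0.033, 0.005, 0], [0.0187, -0.033, 0.005, 0], [0.0187, -0.033, 0.005, 0], [0.0187, -0.033, 0.005, 0], [0.0187, -0.033, 0.005, 0]]}}

```text
time_s: 2.1
tcp_pos: [0.5045, 0.0441, 0.349]
tcp_rot: [0.158, 0.987, 0.0, 0.0]
force: [0.7, 0.1, -0.1]
width: 0.0881
```

Emit:
{"api": "jog_arm", "payload": {"moves": [[0.0187, -0.033, 0, 0], [0.0187, -0.033, 0, 0], [0.01, -0.02, 0, 0], [0, 0, 0, 0], [0, 0, 0, 0], [0, 0, 0, 0]]}}

```text
time_s: 2.6
tcp_pos: [0.5508, -0.0387, 0.3484]
tcp_rot: [0.157, 0.988, 0.001, -0.0]
force: [-0.5, 0.5, 0.6]
width: 0.088
```

```bash
python3 - <<'E'
from h import *
s=state(); print(s['time_s'],s['joints'].round(3),s['tcp_pos'].round(4),s['tcp_rot'].round(4),s['force'],s['ft_torque'])
cp=camera_params('wrist'); print(cp)
snap('wrist','w1.png')
for n in ['knob_grip','head_face','tail_face','frame_mid','bed']:
    for d in landmark_of(n,'wrist')[:3]: print(n,round(d['confidence'],2),cam2w('wrist',d['centre'],cp).round(4))
E
```

```text
2.6 [ 0.056  0.443 -0.109  1.581  0.051  1.121  1.191] [ 0.5508 -0.0387  0.3484] [ 1.570e-01  9.876e-01  6.000e-04 -4.000e-04] [-0.45638406  0.54602558  0.62269774] [ 0.05942087  0.07233814 -0.04438342]
{'fx': 272.6852992956813, 'fy': 272.6852992956813, 'cx': 252.64353402873292, 'cy': 192.13890256285, 'dist_coeffs': array([-0.0504851,  0.       ,  0.       ,  0.       ,  0.       ]), 'rvec': array([-2.36466632, -1.71492305, -0.22911291]), 'tvec': array([-0.135957  , -0.58891921,  0.38502746])}
knob_grip 0.89 [ 0.5777 -0.1322  0.0996]
head_face 0.83 [0.5439 0.1473 0.0479]
tail_face 0.95 [ 0.5705 -0.0839  0.0549]
frame_mid 0.82 [0.3636 0.1928 0.0224]
frame_mid 0.57 [0.5511 0.0603 0.0537]
bed 0.97 [ 0.5653 -0.0221 -0.0047]
bed 0.36 [0.5416 0.1469 0.0479]
```

View pics/w1.png

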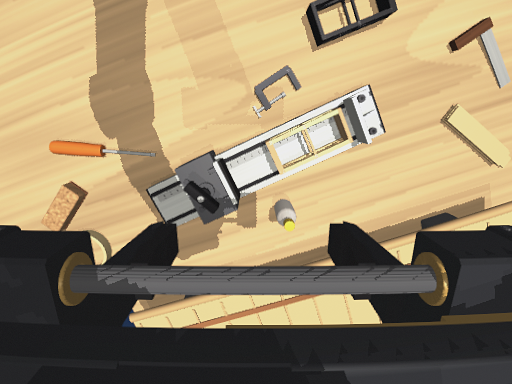

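The wrist picture shows the whole bed, with the knob bar running from about (187,184) to (216,214) and the frame at about (310,140) just short of the head plate. I'll zoom in for exact points.

```bash
python3 - <<'E'
import cv2
im=cv2.imread('pics/w1.png')
cv2.imwrite('pics/w1a.png',cv2.resize(im[145:235,140:250],None,fx=6,fy=6,interpolation=cv2.INTER_CUBIC))
cv2.imwrite('pics/w1b.png',cv2.resize(im[80:210,210:390],None,fx=4,fy=4,interpolation=cv2.INTER_CUBIC))
E
```

```text
(no output)
```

View pics/w1a.png

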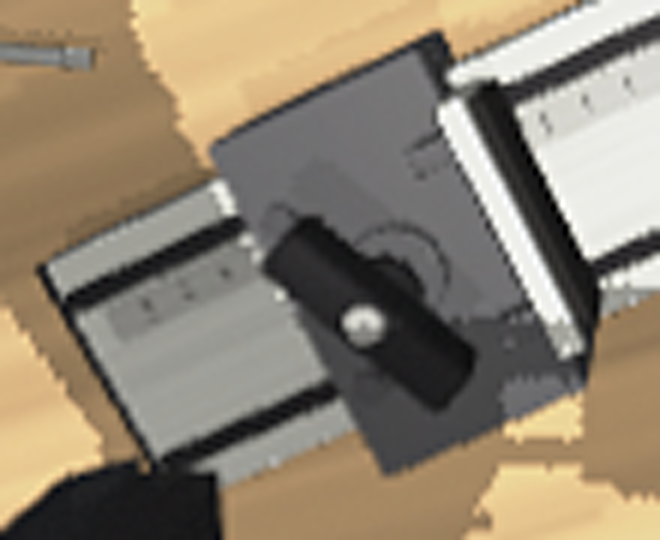

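View pics/w1b.png

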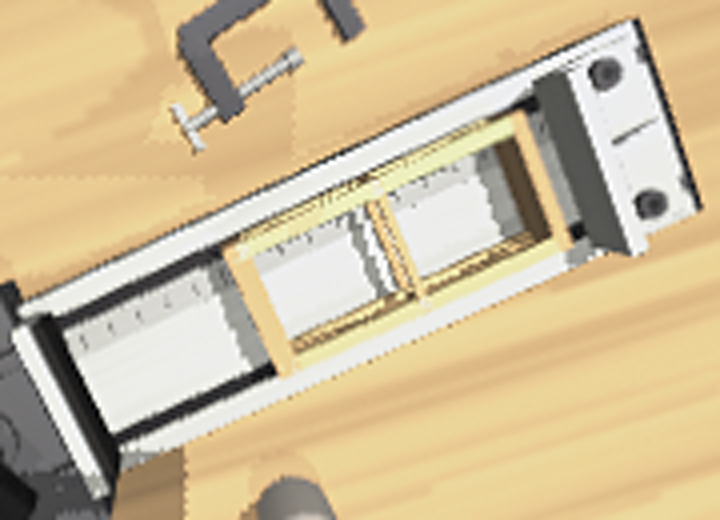

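```bash
python3 - <<'E'
from h import *
cp=camera_params('wrist')
A=lambda p:(140+p[0]/6-.4,145+p[1]/6-.4)
B=lambda p:(210+p[0]/4-.4,80+p[1]/4-.4)
def line(name,a,b,z):
    w=pix2w([a,b],z,cp); d=w[1]-w[0]; print(name,w[:,:2].round(4).tolist(),'len',np.linalg.norm(d).round(4),'ang',np.degrees(np.arctan2(d[1],d[0])).round(2),'mid',w.mean(0).round(4))
line('bar mid',A((291,244)),A((455,380)),.114)
line('bar e1',A((315,218)),A((473,348)),.114)
line('bar e2',A((268,270)),A((437,410)),.114)
line('bed up',B((20,300)),B((637,18)),.03)
line('bed lo',B((300,388)),B((700,208)),.03)
line('tail rubber top face',A((483,82)),A((598,290)),.077)
line('tail plate back',A((440,105)),A((570,358)),.077)
line('head face top',B((537,78)),B((612,255)),.076)
line('frame side up',B((228,247)),B((520,113)),.07)
line('frame side lo',B((288,375)),B((570,245)),.07)
line('frame tail end',B((222,252)),B((285,377)),.07)
line('frame head end',B((523,113)),B((571,245)),.07)
R=cv2.Rodrigues(cp['rvec'])[0];print('cam',(-R.T@cp['tvec']).round(3))
print(pix2w([A((365,323))],.116,cp))
E
```

```text
bar mid [[0.5516, -0.1435], [0.5996, -0.1157]] len 0.0555 ang 30.01 mid [ 0.5756 -0.1296  0.114 ]
bar e1 [[0.5471, -0.135], [0.5928, -0.1081]] len 0.053 ang 30.45 mid [ 0.5699 -0.1216  0.114 ]
bar e2 [[0.5562, -0.1518], [0.6061, -0.1232]] len 0.0575 ang 29.83 mid [ 0.5811 -0.1375  0.114 ]
bed up [[0.5263, -0.1022], [0.4934, 0.1925]] len 0.2965 ang 96.37 mid [0.5098 0.0452 0.03  ]
bed lo [[0.6049, 0.0072], [0.5813, 0.2026]] len 0.1968 ang 96.89 mid [0.5931 0.1049 0.03  ]
tail rubber top face [[0.5311, -0.0876], [0.5971, -0.0766]] len 0.0669 ang 9.45 mid [ 0.5641 -0.0821  0.077 ]
tail plate back [[0.5334, -0.101], [0.6137, -0.0908]] len 0.081 ang 7.26 mid [ 0.5736 -0.0959  0.077 ]
head face top [[0.503, 0.1297], [0.5802, 0.1431]] len 0.0783 ang 9.86 mid [0.5416 0.1364 0.076 ]
frame side up [[0.5292, -0.0063], [0.5143, 0.1219]] len 0.129 ang 96.64 mid [0.5218 0.0578 0.07  ]
frame side lo [[0.5884, 0.002], [0.572, 0.1293]] len 0.1284 ang 97.35 mid [0.5802 0.0656 0.07  ]
frame tail end [[0.5304, -0.0092], [0.5889, 0.0005]] len 0.0593 ang 9.46 mid [ 0.5596 -0.0043  0.07  ]
frame head end [[0.5147, 0.123], [0.5721, 0.1297]] len 0.0578 ang 6.62 mid [0.5434 0.1264 0.07  ]
cam [ 0.487 -0.017  0.525]
[[ 0.5770824  -0.13222541  0.116     ]]
```

Emit:
{"api": "jog_arm", "payload": {"moves": [[0.0014, -0.0048, -0.007, -0.121], [0.0014, -0.0048, -0.007, -0.121], [0.0014, -0.0048, -0.007, -0.121], [0.0014, -0.0048, -0.007, -0.121], [0.0014, -0.0048, -0.007, -0.121], [0.0014, -0.0048, -0.007, -0.121], [0.0014, -0.0048, -0.007, -0.121], [0.0014, -0.0048, -0.007, -0.121], [0.0014, -0.0048, -0.007, -0.121], [0.0014, -0.0048, -0.007, -0.121], [0.0014, -0.0048, -0.007, -0.121], [0.0014, -0.0048, -0.007, -0.121], [0.0014, -0.0048, -0.007, -0.121], [0.0014, -0.0048, -0.007, -0.121], [0.0014, -0.0048, -0.007, -0.121], [0.0014, -0.0048, -0.007, -0.121], [0.0014, -0.0048, -0.007, -0.121], [0.0014, -0.0048, -0.007, -0.121], [0.001, -0.0059, -0.007, -0.123], [0, 0, 0, 0]]}}

```text
time_s: 4.57
tcp_pos: [0.5768, -0.1326, 0.2142]
tcp_rot: [0.966, 0.257, -0.001, 0.0]
force: [-0.3, -0.6, -0.1]
width: 0.0881
```

Emit:
{"api": "jog_arm", "payload": {"moves": [[0, 0, 0, 0], [0, 0, 0, 0], [0, 0, 0, 0]]}}

```text
time_s: 4.82
tcp_pos: [0.5779, -0.1317, 0.216]
tcp_rot: [0.966, 0.26, 0.001, -0.0]
force: [0.1, 0.6, -0.1]
width: 0.0882
```

```bash
python3 - <<'E'
from h import *
s=state(); print(s['time_s'],s['joints'].round(3),s['tcp_pos'].round(4),s['tcp_rot'].round(4),s['force'].round(2),s['ft_torque'].round(3))
q=s['tcp_rot'];print('tooly',np.degrees(2*np.arctan2(q[1],q[0]))-90)
cp=camera_params('wrist')
im=snap('wrist','w2.png')
for n in ['knob_grip','glue','tail_face']:
    for d in landmark_of(n,'wrist')[:2]: print(n,round(d['confidence'],2),cam2w('wrist',d['centre'],cp).round(4))
for d in landmark_of('glue','scene')[:2]: print('glue sc',round(d['confidence'],2),cam2w('scene',d['centre']).round(4))
E
```

```text
4.8167 [-0.134  0.685  0.504  1.681 -0.408  0.881 -0.507] [ 0.5779 -0.1317  0.216 ] [ 9.655e-01  2.603e-01  6.000e-04 -1.000e-04] [ 0.11  0.55 -0.07] [-0.045  0.103  0.031]
tooly -59.81995730695214
knob_grip 0.8 [ 0.5793 -0.1298  0.0995]
glue 0.67 [ 0.6678 -0.0116  0.0046]
tail_face 0.86 [ 0.5736 -0.085   0.0534]
glue sc 0.62 [ 0.6668 -0.0141  0.0009]
```

View pics/w2.png

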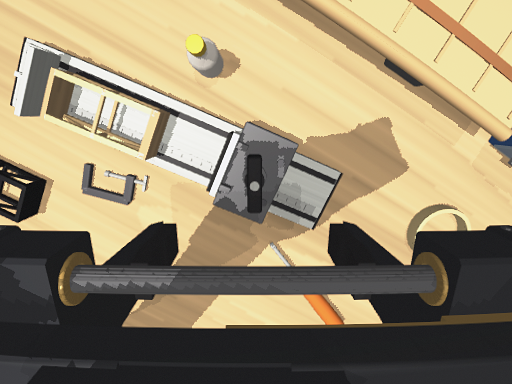

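The wrist picture shows the bar near-vertical, from (254,155) to (256,213), so the jaws are already roughly lined up with it. I'll fit it more closely.

```bash
python3 - <<'E'
import cv2
im=cv2.imread('pics/w2.png')
cv2.imwrite('pics/w2a.png',cv2.resize(im[140:230,205:305],None,fx=6,fy=6,interpolation=cv2.INTER_NEAREST))
E
```

```text
(no output)
```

View pics/w2a.png

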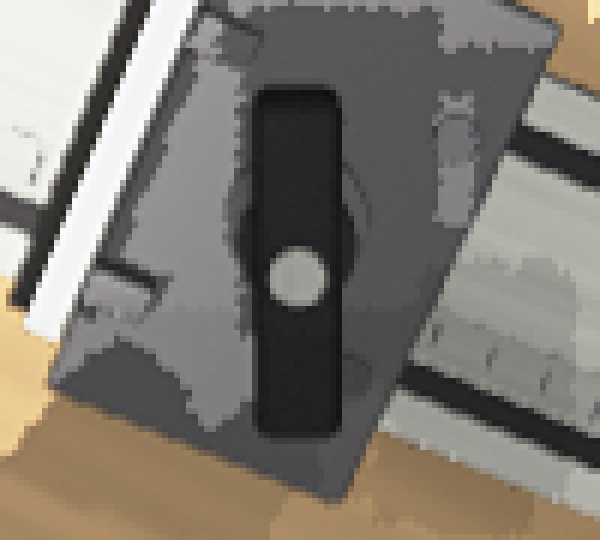

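```bash
python3 - <<'E'
from h import *
cp=camera_params('wrist')
s=state();print(s['tcp_pos'])
A=lambda p:(205+p[0]/6-.4,140+p[1]/6-.4)
print(pix2w([A((299,276))],.116,cp).round(4), pix2w([A((299,95)),A((299,425)),A((256,290)),A((341,290))],.114,cp).round(4))
print(w2pix([[*s['tcp_pos'][:2],.114]],cp),A((299,276)))
E
```

```text
[ 0.57757905 -0.13225514  0.21572527]
[[ 0.5778 -0.133   0.116 ]] [[ 0.6048 -0.1173  0.114 ]
 [ 0.5536 -0.1471  0.114 ]
 [ 0.5714 -0.128   0.114 ]
 [ 0.5789 -0.1409  0.114 ]]
[[253.6817766  184.99025669]] (254.43333333333334, 185.6)
```

Emit:
{"api": "jog_arm", "payload": {"moves": [[0.0003, -0.0007, -0.02, 0], [0, 0, -0.02, 0], [0, 0, -0.02, 0], [0, 0, -0.02, 0], [0, 0, -0.02, 0], [0, 0, -0.015, 0], [0, 0, -0.01, 0], [0, 0, -0.005, 0], [0, 0, 0, 0], [0, 0, 0, 0], [0, 0, 0, 0]]}}

```text
time_s: 5.98
tcp_pos: [0.5785, -0.1334, 0.0864]
tcp_rot: [0.966, 0.259, 0.001, 0.001]
force: [-0.2, 0.1, -1.1]
width: 0.0882
```

Emit:
{"api": "jog_arm", "payload": {"claw": 0, "moves": [[0, 0, 0, 0], [0, 0, 0, 0], [0, 0, 0, 0], [0, 0, 0, 0], [0, 0, 0, 0], [0, 0, 0, 0], [0, 0, 0, 0], [0, 0, 0, 0], [0, 0, 0, 0], [0, 0, 0, 0], [0, 0, 0, 0], [0, 0, 0, 0]]}}

```text
time_s: 6.98
tcp_pos: [0.5777, -0.1331, 0.0854]
tcp_rot: [0.966, 0.259, -0.0, 0.0]
force: [-0.2, 0.5, 1.0]
width: 0.0101
```

```bash
cat > st.py <<'E'
from h import *
s=state(); q=s['tcp_rot'];a=np.degrees(2*np.arctan2(q[1],q[0]))-90
yh=np.array([np.cos(np.radians(96.7)),np.sin(np.radians(96.7))])
print(s['time_s'],'j',s['joints'].round(3),'tcp',s['tcp_pos'].round(5),'yaw',round(a,2),'F',s['force'].round(2),'Fy',round(float(s['force'][:2]@yh),2),'M',s['ft_torque'].round(3),'w',round(s['width'],4))
E
python3 st.py
```

```text
6.9833 j [-0.064  0.852  0.382  1.784 -0.516  0.606 -0.416] tcp [ 0.57774 -0.1331   0.08543] yaw -59.99 F [-0.25  0.52  1.01] Fy 0.55 M [-0.074  0.156  0.057] w 0.0101
```

The opening reads 10 mm on a 16 mm bar, so I'll check that before turning anything.

Emit:
{"api": "jog_arm", "payload": {"moves": [[0, 0, 0, 0], [0, 0, 0, 0], [0, 0, 0, 0]]}}

```text
time_s: 7.23
tcp_pos: [0.5778, -0.1331, 0.0854]
tcp_rot: [0.966, 0.259, 0.0, 0.0]
force: [0.4, -1.7, 0.1]
width: 0.0004
```

```bash
python3 st.py; python3 - <<'E'
from h import *
im=snap('wrist','w3.png')
snap('scene','s3.png');sc=cv2.imread('pics/s3.png');cp=camera_params('scene');u=w2pix([[.578,-.133,.1]],cp)[0].astype(int);print(u)
cv2.imwrite('pics/s3a.png',cv2.resize(sc[u[1]-50:u[1]+50,u[0]-60:u[0]+60],None,fx=5,fy=5))
E
```

```text
7.2333 j [-0.064  0.852  0.382  1.784 -0.516  0.606 -0.416] tcp [ 0.57778 -0.13306  0.08543] yaw -59.99 F [ 0.39 -1.67  0.06] Fy -1.71 M [-0.034  0.121 -0.001] w 0.0004
[204 183]
```

View pics/w3.png

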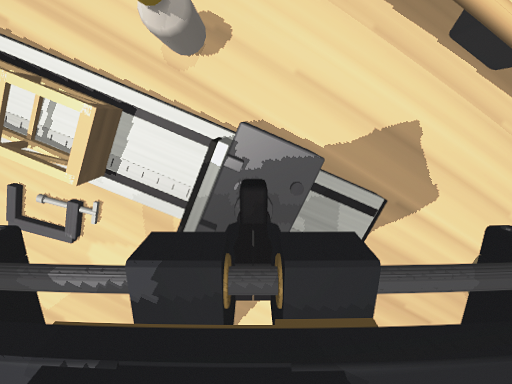

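View pics/s3a.png

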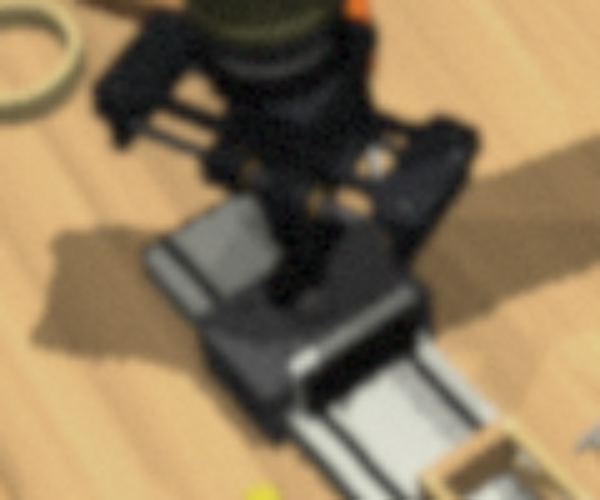

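```bash
python3 - <<'E'
import cv2,numpy as np
im=cv2.imread('pics/w3.png')
c=im[165:325,185:325].astype(float); c=255*(c/255)**0.45
cv2.imwrite('pics/w3a.png',cv2.resize(c.astype(np.uint8),None,fx=3.7,fy=3.7,interpolation=cv2.INTER_CUBIC))
im=cv2.imread('pics/s3.png')
c=im[140:210,170:250].astype(float); c=255*(c/255)**0.45
cv2.imwrite('pics/s3b.png',cv2.resize(c.astype(np.uint8),None,fx=8,fy=8,interpolation=cv2.INTER_CUBIC))
E
```

```text
(no output)
```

View pics/w3a.png

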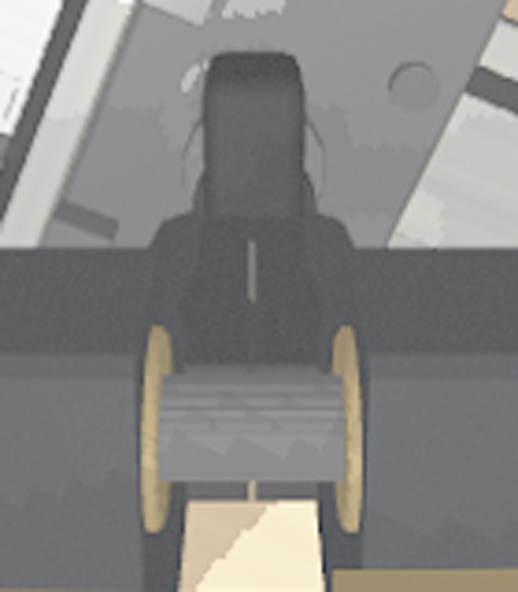

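View pics/s3b.png

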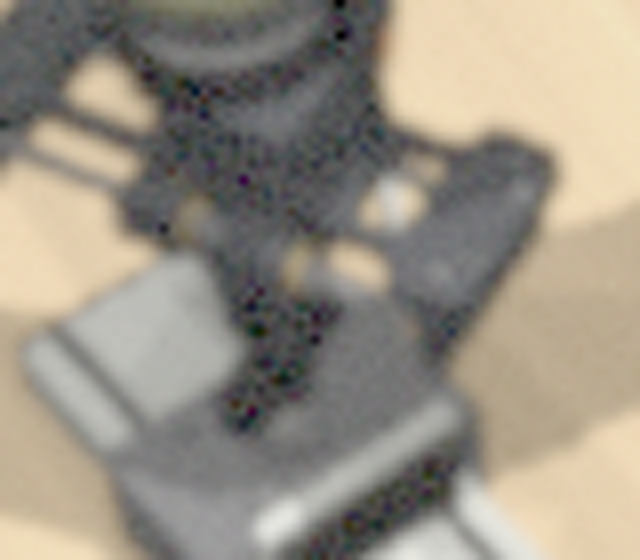

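```bash
python3 - <<'E'
from h import *
snap('side','d3.png');im=cv2.imread('pics/d3.png');cp=camera_params('side');u=w2pix([[.578,-.133,.1]],cp)[0].astype(int);print(u)
c=im[u[1]-45:u[1]+45,u[0]-60:u[0]+60].astype(float); c=255*(c/255)**0.5
cv2.imwrite('pics/d3a.png',cv2.resize(c.astype(np.uint8),None,fx=6,fy=6,interpolation=cv2.INTER_CUBIC))
for n in ['knob_grip']:
  for c in ['wrist','side','scene']:
    for d in landmark_of(n,c)[:2]: print(n,c,round(d['confidence'],2),cam2w(c,d['centre']).round(4))
E
python3 st.py
```

```text
[251 157]
knob_grip wrist 0.77 [ 0.577  -0.1344  0.0997]
knob_grip side 0.45 [ 0.5766 -0.1322  0.1   ]
knob_grip scene 0.67 [0.5446 0.141  0.0499]
knob_grip scene 0.51 [ 0.5784 -0.1324  0.1012]
7.5333 j [-0.064  0.852  0.382  1.784 -0.516  0.606 -0.416] tcp [ 0.57782 -0.13304  0.08545] yaw -59.98 F [ 0.01 -0.09  0.27] Fy -0.09 M [-0.003  0.142  0.019] w 0.0002
```

View pics/d3a.png

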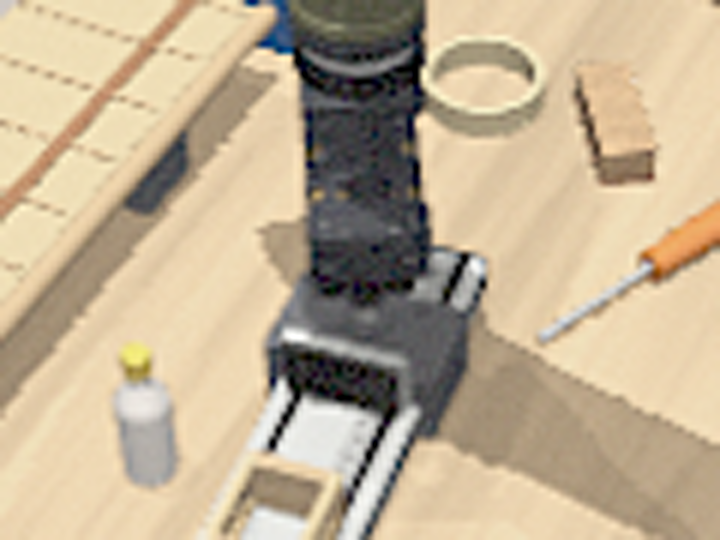

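The side view doesn't settle it: the fingers hide the bar at the centre of the crop. A small test turn with the torque read back will tell.

Emit:
{"api": "jog_arm", "payload": {"moves": [[0, 0, 0, 0.03], [0, 0, 0, 0.03], [0, 0, 0, 0.03], [0, 0, 0, 0], [0, 0, 0, 0]]}}

```text
time_s: 7.95
tcp_pos: [0.5778, -0.1331, 0.0855]
tcp_rot: [0.953, 0.302, 0.0, -0.0]
force: [-0.1, 0.3, 0.4]
width: 0.0001
```

```bash
python3 st.py; python3 - <<'E'
from h import *
snap('wrist','w4.png')
im=cv2.imread('pics/w4.png')
c=im[165:325,185:325].astype(float); c=255*(c/255)**0.45
cv2.imwrite('pics/w4a.png',cv2.resize(c.astype(np.uint8),None,fx=3.7,fy=3.7,interpolation=cv2.INTER_CUBIC))
E
```

```text
7.95 j [-0.051  0.848  0.358  1.784 -0.486  0.598 -0.354] tcp [ 0.57779 -0.13309  0.08548] yaw -54.83 F [-0.11  0.31  0.4 ] Fy 0.32 M [-0.074  0.159  0.02 ] w 0.0001
```

View pics/w4a.png

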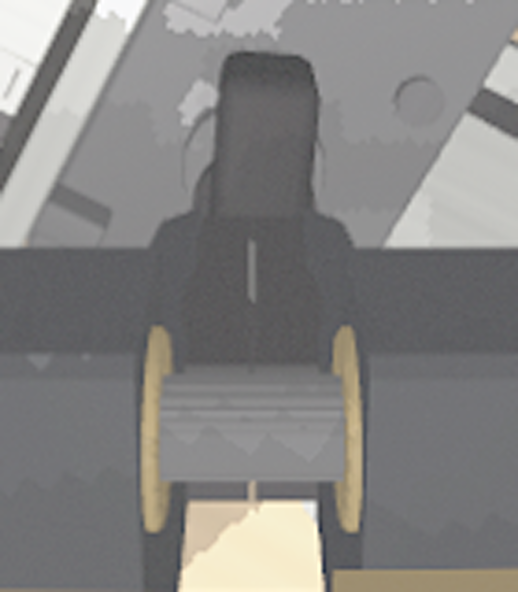

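No torque, and the bar now sits about 5° askew in the jaws, so nothing is gripped. I'll compare where the fingertips show up with the reported TCP.

```bash
python3 - <<'E'
from h import *
from scipy.spatial.transform import Rotation as Ro
cp=camera_params('wrist'); s=state()
R=Ro.from_quat(s['tcp_rot']).as_matrix(); p=s['tcp_pos']
for dz in [0,-.0187,-.03,-.06,-.09]:
    P=[p+R@np.array([x,y,dz]) for x in(-.009,.009) for y in (-.044,0,.044)]
    print(dz,w2pix(P,cp).round(0).tolist())
Rc=cv2.Rodrigues(cp['rvec'])[0]; print('cam in tool',(R.T@((-Rc.T@cp['tvec'])-p)).round(4),'optical axis in tool',(R.T@Rc.T[:,2]).round(3))
E
```

```text
0 [[191.0, 232.0], [254.0, 232.0], [317.0, 232.0], [190.0, 207.0], [254.0, 207.0], [318.0, 207.0]]
-0.0187 [[185.0, 243.0], [254.0, 244.0], [323.0, 244.0], [183.0, 217.0], [254.0, 217.0], [325.0, 217.0]]
-0.03 [[180.0, 252.0], [254.0, 252.0], [328.0, 252.0], [178.0, 224.0], [254.0, 224.0], [330.0, 224.0]]
-0.06 [[165.0, 280.0], [254.0, 281.0], [344.0, 281.0], [161.0, 247.0], [254.0, 248.0], [347.0, 247.0]]
-0.09 [[142.0, 324.0], [255.0, 325.0], [368.0, 324.0], [136.0, 284.0], [255.0, 285.0], [374.0, 284.0]]
cam in tool [ 0.0677 -0.0007 -0.1767] optical axis in tool [-0.262 -0.001  0.965]
```

Emit:
{"api": "jog_arm", "payload": {"claw": 0.0881, "moves": [[0, 0, 0, -0.03], [0, 0, 0, -0.03], [0, 0, 0, -0.03], [0, 0, 0, 0], [0, 0, 0, 0], [0, 0, 0, 0], [0, 0, 0, 0], [0, 0, 0, 0], [0, 0, 0, 0], [0, 0, 0, 0], [0, 0, 0, 0], [0, 0, 0, 0], [0, 0, 0, 0], [0, 0, 0, 0]]}}

```text
time_s: 9.17
tcp_pos: [0.5778, -0.1331, 0.0855]
tcp_rot: [0.966, 0.259, 0.0, 0.0]
force: [1.3, -0.1, 0.0]
width: 0.088
```

```bash
python3 st.py; python3 - <<'E'
from h import *
snap('wrist','w5.png')
im=cv2.imread('pics/w5.png').astype(float); c=255*(im/255)**0.5
cv2.imwrite('pics/w5a.png',c.astype(np.uint8))
E
```

```text
9.1667 j [-0.064  0.852  0.383  1.784 -0.516  0.606 -0.416] tcp [ 0.57778 -0.13311  0.08546] yaw -59.99 F [ 1.28 -0.09  0.02] Fy -0.24 M [ 0.021  0.135 -0.012] w 0.088
```

View pics/w5a.png

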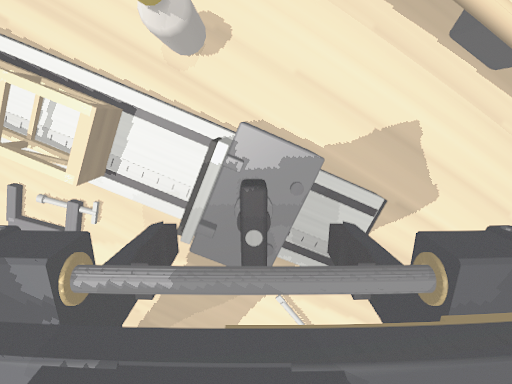

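The open fingertips show at about (178,222) and (330,222), which matches a point 30 mm behind the reported TCP. The knob cap at (254,238) agrees with z = 0.116. So the fingers really end about 30 mm above the reported TCP, and the jaws closed just over the bar. I'll go lower in steps and watch the force.

Emit:
{"api": "jog_arm", "payload": {"moves": [[0, 0, -0.005, 0], [0, 0, -0.005, 0], [0, 0, 0, 0], [0, 0, 0, 0]]}}

```text
time_s: 9.55
tcp_pos: [0.5774, -0.1329, 0.0748]
tcp_rot: [0.966, 0.259, -0.0, -0.0]
force: [0.0, -0.3, 0.0]
width: 0.0882
```

Emit:
{"api": "jog_arm", "payload": {"moves": [[0, 0, -0.005, 0], [0, 0, -0.005, 0], [0, 0, -0.004, 0], [0, 0, 0, 0], [0, 0, 0, 0]]}}

```text
time_s: 9.97
tcp_pos: [0.5775, -0.133, 0.0611]
tcp_rot: [0.966, 0.259, -0.0, -0.0]
force: [0.4, -0.1, 0.7]
width: 0.0881
```

Emit:
{"api": "jog_arm", "payload": {"claw": 0, "moves": [[0, 0, 0, 0], [0, 0, 0, 0], [0, 0, 0, 0], [0, 0, 0, 0], [0, 0, 0, 0], [0, 0, 0, 0], [0, 0, 0, 0], [0, 0, 0, 0], [0, 0, 0, 0], [0, 0, 0, 0], [0, 0, 0, 0], [0, 0, 0, 0], [0, 0, 0, 0], [0, 0, 0, 0]]}}

```text
time_s: 11.13
tcp_pos: [0.578, -0.1333, 0.0615]
tcp_rot: [0.966, 0.259, 0.0, 0.0]
force: [1.0, -0.8, -0.3]
width: 0.0154
```

```bash
python3 st.py
```

```text
11.1333 j [-0.049  0.887  0.356  1.794 -0.535  0.558 -0.4  ] tcp [ 0.57798 -0.13331  0.06147] yaw -60.0 F [ 0.96 -0.81 -0.33] Fy -0.92 M [-0.146 -0.005  0.017] w 0.0154
```

It's gripped now, at 15.4 mm. Next is breaking it loose.

Emit:
{"api": "jog_arm", "payload": {"moves": [[0, 0, 0, 0], [0, 0, 0, 0], [0, 0, 0, 0.03], [0, 0, 0, 0.03], [0, 0, 0, 0.03], [0, 0, 0, 0]]}}

```text
time_s: 11.63
tcp_pos: [0.5779, -0.1332, 0.0615]
tcp_rot: [0.953, 0.303, 0.0, 0.0]
force: [1.1, -1.9, -0.4]
width: 0.0156
```

```bash
python3 st.py
```

```text
11.6333 j [-0.036  0.882  0.332  1.793 -0.502  0.55  -0.338] tcp [ 0.57793 -0.13321  0.06149] yaw -54.71 F [ 1.12 -1.94 -0.4 ] Fy -2.06 M [-0.252 -0.068  0.008] w 0.0156
```

```bash
python3 - <<'E'
from h import *
snap('wrist','w6.png')
im=cv2.imread('pics/w6.png').astype(float)
c=255*(im[165:325,165:345]/255)**0.5
cv2.imwrite('pics/w6a.png',cv2.resize(c.astype(np.uint8),None,fx=4,fy=3.7))
E
python3 st.py
```

```text
11.6833 j [-0.036  0.882  0.332  1.793 -0.502  0.55  -0.339] tcp [ 0.57793 -0.1332   0.06147] yaw -54.8 F [ 1.56 -0.98 -2.14] Fy -1.16 M [-0.232 -0.129  0.068] w 0.0159
```

View pics/w6a.png

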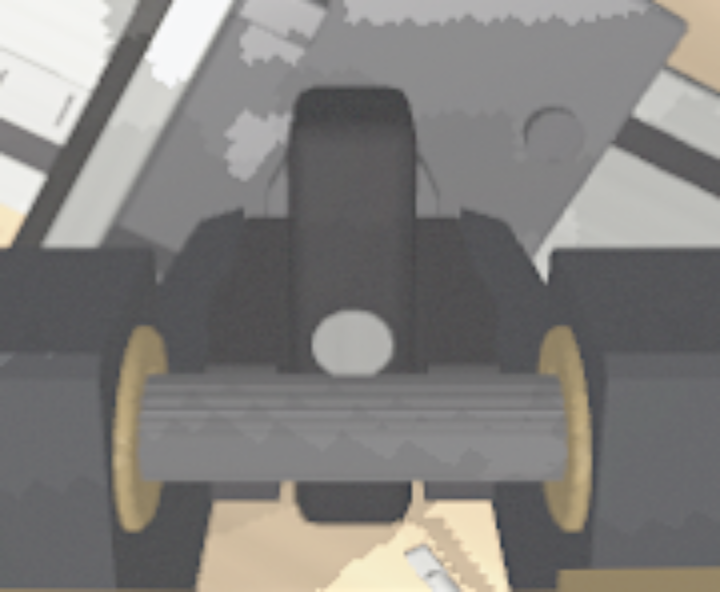

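The bar stays straight between the jaws and turned with them. Backing off to about 2.8 rad.

Emit:
{"api": "jog_arm", "payload": {"moves": [[0, 0, 0, 0.05], [0, 0, 0, 0.06], [0, 0, 0, 0.08], [0, 0, 0, 0.1], [0, 0, 0.0001, 0.1], [0, 0, 0, 0.1], [0, 0, 0, 0.1], [0, 0, 0, 0.1], [0, 0, 0.0001, 0.1], [0, 0, 0, 0.1], [0, 0, 0, 0.1], [0, 0, 0, 0.1], [0, 0, 0.0001, 0.1], [0, 0, 0, 0.1], [0, 0, 0, 0.1], [0, 0, 0, 0.1], [0, 0, 0.0001, 0.1]]}}

```text
time_s: 13.1
tcp_pos: [0.5772, -0.1331, 0.0618]
tcp_rot: [0.45, 0.893, -0.0, -0.0]
force: [0.1, -0.2, -0.7]
width: 0.0155
```

```bash
python3 st.py
```

```text
13.1 j [ 0.187  0.848 -0.066  1.781  0.101  0.516  0.692] tcp [ 0.57718 -0.1331   0.06184] yaw 36.55 F [ 0.15 -0.16 -0.67] Fy -0.18 M [-0.159  0.001 -0.057] w 0.0155
```

Emit:
{"api": "jog_arm", "payload": {"moves": [[0, 0, 0, 0.1], [0, 0, 0, 0.1], [0, 0, 0, 0.1], [0, 0, 0.0001, 0.1], [0, 0, 0, 0.1], [0, 0, 0, 0.1], [0, 0, 0, 0.1], [0, 0, 0.0001, 0.1], [0, 0, 0, 0.1], [0, 0, 0, 0.1], [0, 0, 0, 0.1], [0, 0, 0, 0.05], [0, 0, 0, 0], [0, 0, 0, 0], [0, 0, 0, 0]]}}

```text
time_s: 14.35
tcp_pos: [0.577, -0.1337, 0.0621]
tcp_rot: [-0.105, 0.994, -0.0, -0.001]
force: [-1.3, -0.4, 2.0]
width: 0.0156
```

```bash
python3 st.py;  python3 - <<'E'
from h import *
snap('wrist','w7.png')
E
```

```text
14.35 j [ 0.355  0.868 -0.363  1.772  0.505  0.597  1.467] tcp [ 0.57705 -0.13367  0.06205] yaw 102.06 F [-1.32 -0.37  2.02] Fy -0.22 M [-0.287  0.237  0.001] w 0.0156
```

View pics/w7.png

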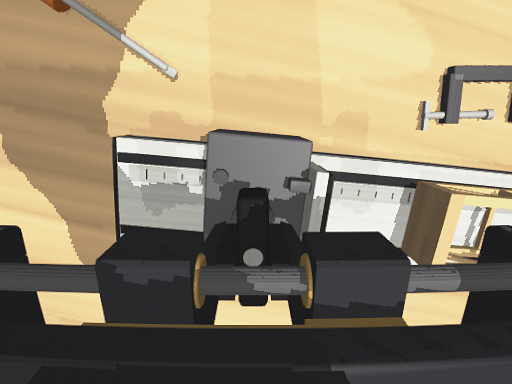

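The knob has turned about 162° (2.83 rad), and the wrist picture shows the bar still straight in the jaws. Now I'll slide along bed y, direction (-0.117, 0.993).

Emit:
{"api": "jog_arm", "payload": {"moves": [[-0.0002, 0.002, 0, 0], [-0.0004, 0.003, 0, 0], [-0.0005, 0.004, 0, 0], [-0.0006, 0.005, 0, 0], [-0.0006, 0.005, 0, 0], [-0.0006, 0.005, 0, 0], [-0.0006, 0.005, 0, 0], [-0.0005, 0.005, 0, 0]]}}

```text
time_s: 15.07
tcp_pos: [0.573, -0.0985, 0.062]
tcp_rot: [-0.106, 0.994, -0.0, -0.001]
force: [-4.8, -3.8, 5.0]
width: 0.0161
```

```bash
python3 st.py
```

```text
15.0667 j [ 0.292  0.857 -0.35   1.806  0.502  0.57   1.407] tcp [ 0.57298 -0.09849  0.06201] yaw 102.17 F [-4.75 -3.78  5.03] Fy -3.2 M [-0.714  0.839 -0.037] w 0.0161
```

Emit:
{"api": "jog_arm", "payload": {"moves": [[-0.0009, 0.005, 0.0003, 0], [-0.0007, 0.005, 0, 0], [-0.0006, 0.005, 0, 0], [-0.0006, 0.005, 0, 0], [-0.0006, 0.005, 0, 0], [-0.0006, 0.005, 0, 0], [-0.0004, 0.003, 0, 0], [0, 0, 0, 0]]}}

```text
time_s: 15.73
tcp_pos: [0.5688, -0.0644, 0.0621]
tcp_rot: [-0.107, 0.994, 0.001, -0.0]
force: [-4.3, 0.7, -0.6]
width: 0.0158
```

```bash
python3 st.py;  python3 - <<'E'
from h import *
snap('wrist','w8.png')
snap('scene','s8.png')
im=cv2.imread('pics/s8.png')
cv2.imwrite('pics/s8a.png',cv2.resize(im[170:310,170:320],None,fx=4,fy=4,interpolation=cv2.INTER_CUBIC))
E
```

```text
15.7333 j [ 0.229  0.847 -0.339  1.834  0.497  0.546  1.35 ] tcp [ 0.56883 -0.06437  0.06211] yaw 102.25 F [-4.33  0.67 -0.63] Fy 1.17 M [ 0.004  0.877 -0.047] w 0.0158
```

View pics/w8.png

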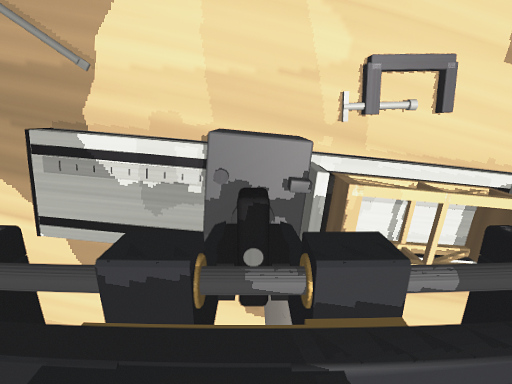

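View pics/s8a.png

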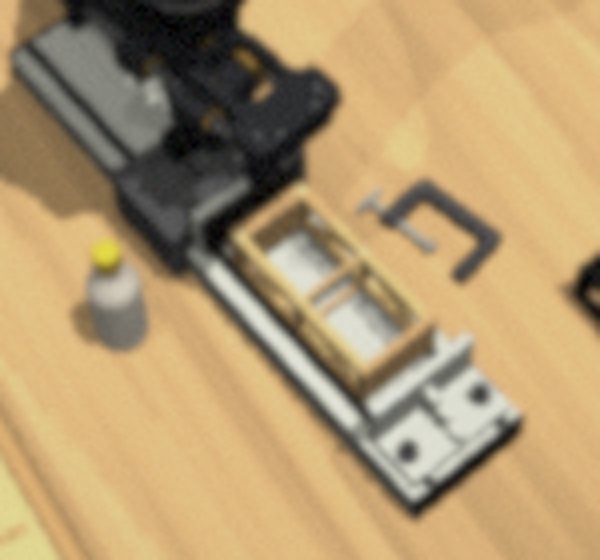

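The stop face is now nearly at the frame's tail end, with the small head gap still open (scene crop around (440,340)). I'll approach slowly with force checks and take out the sideways load.

Emit:
{"api": "jog_arm", "payload": {"moves": [[-0.0006, 0.001, 0, 0], [-0.0002, 0.001, 0, 0], [-0.0001, 0.001, 0, 0], [-0.0001, 0.001, 0, 0], [-0.0001, 0.001, 0, 0], [-0.0001, 0.001, 0, 0], [-0.0001, 0.001, 0, 0], [-0.0001, 0.001, 0, 0], [-0.0001, 0.001, 0, 0], [-0.0001, 0.001, 0, 0]]}}

```text
time_s: 16.67
tcp_pos: [0.5677, -0.056, 0.0622]
tcp_rot: [-0.106, 0.994, 0.0, -0.0]
force: [-1.9, -2.6, -4.8]
width: 0.0159
```

```bash
python3 st.py
```

```text
16.6667 j [ 0.211  0.844 -0.333  1.841  0.497  0.539  1.333] tcp [ 0.56774 -0.05598  0.06224] yaw 102.16 F [-1.89 -2.58 -4.76] Fy -2.34 M [-0.594  0.359 -0.059] w 0.0159
```

Emit:
{"api": "jog_arm", "payload": {"moves": [[-0.0001, 0.001, -0.0002, 0], [-0.0001, 0.001, 0, 0], [-0.0001, 0.001, 0, 0], [-0.0001, 0.001, 0, 0], [-0.0001, 0.001, 0, 0], [-0.0001, 0.001, 0, 0]]}}

```text
time_s: 17.17
tcp_pos: [0.5671, -0.0503, 0.0622]
tcp_rot: [-0.106, 0.994, -0.0, -0.0]
force: [-2.6, -3.9, -2.9]
width: 0.0158
```

```bash
python3 st.py;  python3 - <<'E'
from h import *
snap('wrist','w9.png')
im=cv2.imread('pics/w9.png')
cv2.imwrite('pics/w9a.png',cv2.resize(im[120:280,290:512],None,fx=3.5,fy=3.5,interpolation=cv2.INTER_CUBIC))
snap('side','d9.png')
im=cv2.imread('pics/d9.png')
cv2.imwrite('pics/d9a.png',cv2.resize(im[150:260,190:300],None,fx=5,fy=5,interpolation=cv2.INTER_CUBIC))
E
```

```text
17.1667 j [ 0.2    0.843 -0.331  1.845  0.496  0.536  1.323] tcp [ 0.56709 -0.05034  0.06219] yaw 102.14 F [-2.6  -3.88 -2.93] Fy -3.55 M [-0.795  0.487 -0.029] w 0.0158
```

View pics/w9a.png

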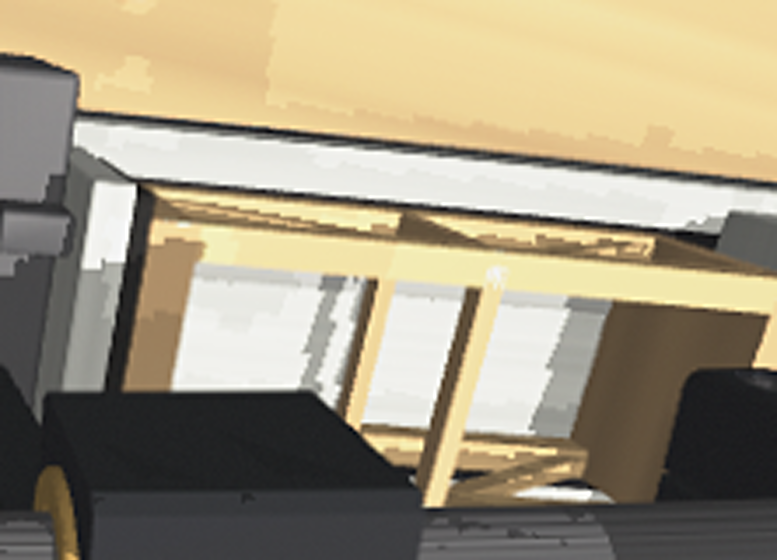

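View pics/d9a.png

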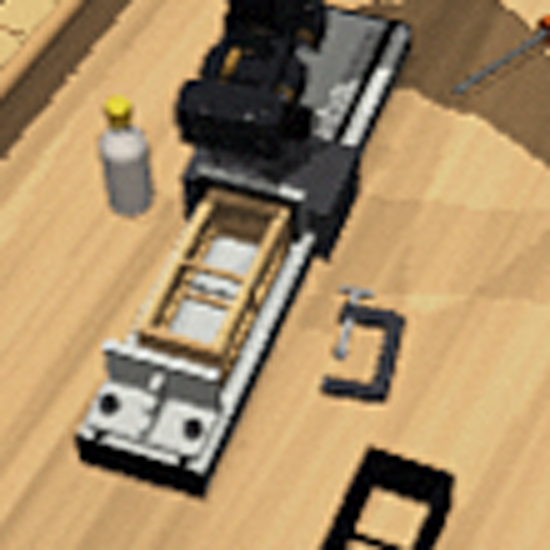

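The wrist crop shows the black rubber touching the frame's tail former at about (140,290), with a gap left at the head plate. I'll keep going in small steps.

Emit:
{"api": "jog_arm", "payload": {"moves": [[-0.0001, 0.001, 0, 0], [-0.0001, 0.001, 0, 0], [-0.0001, 0.001, 0, 0]]}}

```text
time_s: 17.52
tcp_pos: [0.5667, -0.0471, 0.0622]
tcp_rot: [-0.106, 0.994, -0.0, -0.0]
force: [-2.7, -3.3, -2.6]
width: 0.0158
```

```bash
python3 st.py;  python3 - <<'E'
from h import *
snap('scene','s10.png')
im=cv2.imread('pics/s10.png')
cv2.imwrite('pics/s10a.png',cv2.resize(im[225:305,215:315],None,fx=7,fy=7,interpolation=cv2.INTER_CUBIC))
cp=camera_params('scene')
for n in ['frame_mid','head_face','tail_face']:
  for c in ['scene','side']:
    for d in landmark_of(n,c)[:2]: print(n,c,round(d['confidence'],2),cam2w(c,d['centre']).round(4))
E
python3 st.py
```

```text
17.5167 j [ 0.194  0.843 -0.33   1.847  0.495  0.534  1.318] tcp [ 0.56673 -0.04713  0.06218] yaw 102.15 F [-2.71 -3.34 -2.61] Fy -3.0 M [-0.849  0.58  -0.002] w 0.0158
frame_mid scene 0.81 [0.3727 0.1952 0.0187]
frame_mid scene 0.79 [0.5511 0.067  0.0496]
frame_mid side 0.88 [0.5534 0.0629 0.0498]
frame_mid side 0.86 [0.2399 0.3546 0.0222]
head_face scene 0.75 [0.5421 0.1409 0.0476]
head_face scene 0.43 [ 0.4356  0.0378 -0.0007]
head_face side 0.7 [0.5415 0.1424 0.0507]
tail_face scene 0.63 [0.5608 0.0016 0.0431]
tail_face side 0.75 [ 5.595e-01 -2.000e-04  5.110e-02]
17.8667 j [ 0.194  0.843 -0.33   1.847  0.495  0.534  1.318] tcp [ 0.5667  -0.0468   0.06216] yaw 102.17 F [-3.72 -2.26 -1.85] Fy -1.81 M [-0.604  0.706 -0.026] w 0.0155
```

View pics/s10a.png

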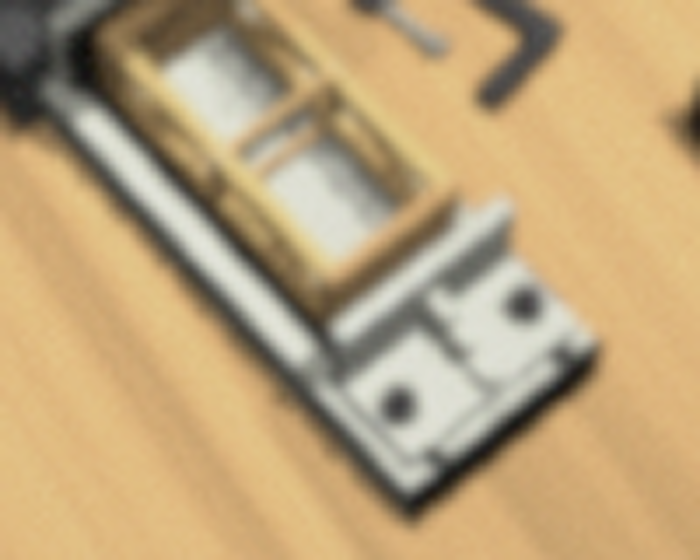

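Emit:
{"api": "jog_arm", "payload": {"moves": [[-0.0001, 0.0006, 0, 0], [-0.0001, 0.0006, 0, 0], [-0.0001, 0.0006, 0, 0]]}}

```text
time_s: 18.12
tcp_pos: [0.5666, -0.0456, 0.0622]
tcp_rot: [-0.106, 0.994, -0.0, -0.0]
force: [-2.5, -3.9, -1.1]
width: 0.0159
```

```bash
python3 st.py
```

```text
18.1167 j [ 0.19   0.842 -0.329  1.848  0.495  0.533  1.315] tcp [ 0.56658 -0.04561  0.06217] yaw 102.14 F [-2.48 -3.88 -1.08] Fy -3.57 M [-0.821  0.645 -0.073] w 0.0159
```

Emit:
{"api": "jog_arm", "payload": {"moves": [[-0.0001, 0.0006, 0, 0], [-0.0001, 0.0006, 0, 0]]}}

```text
time_s: 18.28
tcp_pos: [0.5664, -0.0442, 0.0622]
tcp_rot: [-0.106, 0.994, -0.0, 0.0]
force: [-2.9, -4.4, -2.5]
width: 0.0157
```

```bash
python3 st.py
```

```text
18.2833 j [ 0.188  0.842 -0.329  1.849  0.495  0.532  1.312] tcp [ 0.56642 -0.04417  0.06217] yaw 102.15 F [-2.92 -4.38 -2.46] Fy -4.01 M [-0.861  0.615 -0.014] w 0.0157
```

Emit:
{"api": "jog_arm", "payload": {"moves": [[-0.0001, 0.0006, 0, 0], [-0.0001, 0.0006, 0, 0]]}}

```text
time_s: 18.45
tcp_pos: [0.5662, -0.0429, 0.0622]
tcp_rot: [-0.106, 0.994, 0.0, 0.0]
force: [-2.5, -4.5, -2.2]
width: 0.0159
```

```bash
python3 st.py
```

```text
18.45 j [ 0.186  0.842 -0.328  1.85   0.494  0.531  1.31 ] tcp [ 0.56622 -0.04287  0.06215] yaw 102.16 F [-2.47 -4.51 -2.2 ] Fy -4.19 M [-0.878  0.578 -0.015] w 0.0159
```

Emit:
{"api": "jog_arm", "payload": {"moves": [[-0.0001, 0.0006, 0, 0], [-0.0001, 0.0006, 0, 0]]}}

```text
time_s: 18.62
tcp_pos: [0.5661, -0.0416, 0.0622]
tcp_rot: [-0.106, 0.994, 0.0, 0.0]
force: [-1.8, -4.6, -2.4]
width: 0.0155
```

```bash
python3 st.py
```

```text
18.6167 j [ 0.183  0.841 -0.328  1.851  0.494  0.53   1.308] tcp [ 0.56607 -0.04161  0.06217] yaw 102.16 F [-1.82 -4.63 -2.39] Fy -4.39 M [-0.895  0.619 -0.02 ] w 0.0155
```

Still sliding freely at roughly -3 to -4.4 N. I'll check the head gap.

```bash
python3 - <<'E'
from h import *
a=get_image('scene');b=get_image('side')
cv2.imwrite('pics/g11.png',np.hstack([cv2.resize(a[225:305,235:315,::-1],(400,400),interpolation=cv2.INTER_CUBIC),cv2.resize(b[190:250,200:260,::-1],(400,400),interpolation=cv2.INTER_CUBIC)]))
E
python3 st.py
```

```text
18.7167 j [ 0.183  0.841 -0.328  1.851  0.494  0.53   1.308] tcp [ 0.56606 -0.04137  0.06216] yaw 102.18 F [-1.9  -4.54 -2.01] Fy -4.29 M [-0.764  0.611  0.001] w 0.0158
```

View pics/g11.png

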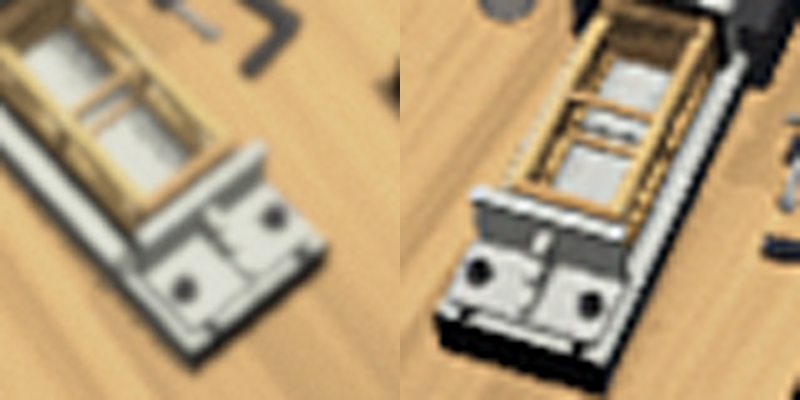

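The frame's head end looks almost at the plate. Smaller steps now, with settle rows.

Emit:
{"api": "jog_arm", "payload": {"moves": [[-0.0001, 0.0005, 0, 0], [0, 0, 0, 0], [0, 0, 0, 0]]}}

```text
time_s: 18.97
tcp_pos: [0.566, -0.041, 0.0622]
tcp_rot: [-0.106, 0.994, 0.0, 0.0]
force: [-2.2, -3.1, -2.2]
width: 0.0157
```

```bash
python3 st.py
```

```text
18.9667 j [ 0.182  0.841 -0.328  1.851  0.494  0.53   1.308] tcp [ 0.56599 -0.04105  0.06216] yaw 102.16 F [-2.17 -3.13 -2.17] Fy -2.86 M [-0.779  0.559 -0.016] w 0.0157
```

Emit:
{"api": "jog_arm", "payload": {"moves": [[-0.0001, 0.0005, 0, 0], [0, 0, 0, 0], [0, 0, 0, 0]]}}

```text
time_s: 19.22
tcp_pos: [0.5659, -0.0406, 0.0622]
tcp_rot: [-0.106, 0.994, 0.0, 0.0]
force: [-2.7, -3.2, -2.0]
width: 0.0159
```

```bash
python3 st.py
```

```text
19.2167 j [ 0.181  0.841 -0.327  1.851  0.494  0.53   1.307] tcp [ 0.56592 -0.04061  0.06216] yaw 102.16 F [-2.67 -3.24 -2.03] Fy -2.91 M [-0.812  0.518  0.001] w 0.0159
```

Emit:
{"api": "jog_arm", "payload": {"moves": [[-0.0001, 0.0005, 0, 0], [-0.0001, 0.0005, 0, 0], [0, 0, 0, 0]]}}

```text
time_s: 19.47
tcp_pos: [0.5657, -0.0394, 0.0621]
tcp_rot: [-0.106, 0.994, 0.0, 0.0]
force: [-2.3, -3.0, -3.6]
width: 0.0157
```

```bash
python3 st.py
```

```text
19.4667 j [ 0.179  0.841 -0.327  1.852  0.494  0.529  1.305] tcp [ 0.56574 -0.03944  0.06214] yaw 102.17 F [-2.28 -3.01 -3.6 ] Fy -2.73 M [-0.801  0.438 -0.008] w 0.0157
```

Emit:
{"api": "jog_arm", "payload": {"moves": [[-0.0001, 0.0005, 0, 0], [-0.0001, 0.0005, 0, 0], [0, 0, 0, 0]]}}

```text
time_s: 19.72
tcp_pos: [0.5656, -0.0384, 0.0622]
tcp_rot: [-0.106, 0.994, 0.0, 0.0]
force: [-1.4, -4.6, -3.2]
width: 0.0158
```

```bash
python3 st.py
```

```text
19.7167 j [ 0.177  0.841 -0.327  1.853  0.494  0.528  1.303] tcp [ 0.56563 -0.03841  0.06218] yaw 102.17 F [-1.38 -4.58 -3.22] Fy -4.39 M [-0.8    0.294 -0.072] w 0.0158
```

Emit:
{"api": "jog_arm", "payload": {"moves": [[-0.0001, 0.0005, 0, 0], [0, 0, 0, 0], [0, 0, 0, 0]]}}

```text
time_s: 19.97
tcp_pos: [0.5655, -0.038, 0.0622]
tcp_rot: [-0.106, 0.994, 0.0, 0.0]
force: [-1.0, -3.0, -3.6]
width: 0.0159
```

```bash
python3 st.py
```

```text
19.9667 j [ 0.176  0.84  -0.327  1.853  0.494  0.528  1.302] tcp [ 0.56555 -0.03796  0.06217] yaw 102.17 F [-1.04 -3.04 -3.61] Fy -2.89 M [-0.752  0.248 -0.006] w 0.0159
```

Emit:
{"api": "jog_arm", "payload": {"moves": [[-0.0001, 0.0005, 0, 0], [0, 0, 0, 0], [0, 0, 0, 0]]}}

```text
time_s: 20.22
tcp_pos: [0.5655, -0.0375, 0.0622]
tcp_rot: [-0.106, 0.994, 0.0, 0.0]
force: [-0.6, -3.6, -3.6]
width: 0.0158
```

```bash
python3 st.py
```

```text
20.2167 j [ 0.175  0.84  -0.326  1.854  0.494  0.527  1.301] tcp [ 0.56547 -0.03747  0.06218] yaw 102.17 F [-0.56 -3.6  -3.6 ] Fy -3.51 M [-0.738  0.088 -0.033] w 0.0158
```

Emit:
{"api": "jog_arm", "payload": {"moves": [[0, 0.0006, 0, 0], [0, 0.0004, 0, 0], [0, 0, 0, 0]]}}

```text
time_s: 20.47
tcp_pos: [0.5653, -0.0365, 0.0622]
tcp_rot: [-0.106, 0.994, 0.0, 0.0]
force: [-0.1, -3.0, -2.7]
width: 0.0152
```

```bash
python3 st.py
```

```text
20.4667 j [ 0.173  0.84  -0.326  1.854  0.493  0.527  1.3  ] tcp [ 0.56534 -0.03651  0.06219] yaw 102.17 F [-0.06 -3.01 -2.73] Fy -2.98 M [-0.787  0.159  0.006] w 0.0152
```

Emit:
{"api": "jog_arm", "payload": {"moves": [[0, 0.0005, 0, 0], [0, 0, 0, 0], [0, 0, 0, 0]]}}

```text
time_s: 20.72
tcp_pos: [0.5653, -0.036, 0.0622]
tcp_rot: [-0.106, 0.994, 0.0, 0.0]
force: [-0.1, -3.5, -4.1]
width: 0.016
```

```bash
python3 st.py;python3 - <<'E'
from h import *
a=get_image('scene');b=get_image('side')
cv2.imwrite('pics/g12.png',np.hstack([cv2.resize(a[225:305,235:315,::-1],(400,400),interpolation=cv2.INTER_CUBIC),cv2.resize(b[190:250,200:260,::-1],(400,400),interpolation=cv2.INTER_CUBIC)]))
E
```

```text
20.7167 j [ 0.172  0.84  -0.326  1.854  0.493  0.527  1.299] tcp [ 0.56527 -0.03602  0.0622 ] yaw 102.17 F [-0.12 -3.45 -4.06] Fy -3.41 M [-0.745  0.104 -0.015] w 0.016
```

View pics/g12.png

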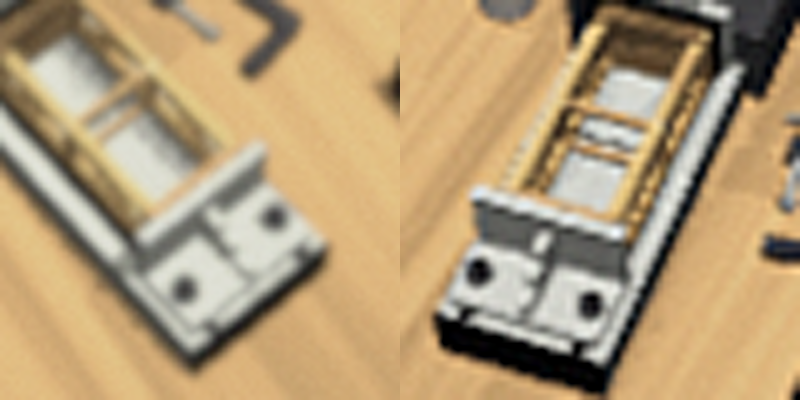

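Emit:
{"api": "jog_arm", "payload": {"moves": [[-0.0001, 0.0005, 0, 0], [-0.0001, 0.0005, 0, 0], [0, 0, 0, 0]]}}

```text
time_s: 21.07
tcp_pos: [0.5651, -0.035, 0.0622]
tcp_rot: [-0.106, 0.994, 0.0, 0.0]
force: [-0.3, -3.3, -3.6]
width: 0.0155
```

```bash
python3 st.py
```

```text
21.0667 j [ 0.17   0.84  -0.325  1.855  0.493  0.527  1.297] tcp [ 0.56512 -0.03498  0.06219] yaw 102.17 F [-0.29 -3.29 -3.59] Fy -3.24 M [-0.774  0.091  0.007] w 0.0155
```

Emit:
{"api": "jog_arm", "payload": {"moves": [[-0.0001, 0.0005, 0, 0], [-0.0001, 0.0003, 0, 0], [0, 0, 0, 0]]}}

```text
time_s: 21.32
tcp_pos: [0.565, -0.0343, 0.0622]
tcp_rot: [-0.106, 0.994, 0.0, 0.0]
force: [0.5, -3.6, -3.7]
width: 0.016
```

```bash
python3 st.py
```

```text
21.3167 j [ 0.169  0.84  -0.325  1.856  0.493  0.526  1.296] tcp [ 0.56504 -0.03428  0.06218] yaw 102.16 F [ 0.52 -3.57 -3.69] Fy -3.6 M [-0.757 -0.033 -0.036] w 0.016
```

Emit:
{"api": "jog_arm", "payload": {"moves": [[-0.0001, 0.0005, 0, 0], [0, 0.0003, 0, 0], [0, 0, 0, 0]]}}

```text
time_s: 21.57
tcp_pos: [0.565, -0.0341, 0.0622]
tcp_rot: [-0.106, 0.994, -0.0, 0.0]
force: [0.6, -5.4, -3.7]
width: 0.0156
```

```bash
python3 st.py
```

```text
21.5667 j [ 0.167  0.84  -0.324  1.856  0.493  0.526  1.295] tcp [ 0.56496 -0.03407  0.06218] yaw 102.13 F [ 0.57 -5.44 -3.7 ] Fy -5.47 M [-1.165 -0.197 -0.026] w 0.0156
```

Emit:
{"api": "jog_arm", "payload": {"moves": [[0, 0.0005, 0, 0], [-0.0001, 0.0003, 0, 0], [0, 0, 0, 0]]}}

```text
time_s: 21.82
tcp_pos: [0.565, -0.0339, 0.0622]
tcp_rot: [-0.106, 0.994, -0.001, 0.0]
force: [1.1, -6.1, -3.6]
width: 0.0155
```

```bash
python3 st.py
```

```text
21.8167 j [ 0.166  0.839 -0.323  1.856  0.493  0.525  1.293] tcp [ 0.56495 -0.03388  0.0622 ] yaw 102.12 F [ 1.13 -6.06 -3.61] Fy -6.15 M [-1.283 -0.287  0.034] w 0.0155
```

Emit:
{"api": "jog_arm", "payload": {"moves": [[0, 0.0005, 0, 0], [-0.0001, 0.0003, 0, 0], [0, 0, 0, 0]]}}

```text
time_s: 22.07
tcp_pos: [0.5649, -0.0337, 0.0622]
tcp_rot: [-0.105, 0.994, -0.001, 0.0]
force: [1.3, -6.6, -4.4]
width: 0.0158
```

```bash
python3 st.py
```

```text
22.0667 j [ 0.165  0.839 -0.322  1.857  0.493  0.525  1.292] tcp [ 0.56488 -0.03374  0.06218] yaw 102.09 F [ 1.28 -6.59 -4.37] Fy -6.69 M [-1.481 -0.314  0.035] w 0.0158
```

Contact: force rose from about -3.2 N to -6.7 N, so the nip is about 3.5 N. A little more for margin, then hold.

Emit:
{"api": "jog_arm", "payload": {"moves": [[-0.0001, 0.0005, 0, 0], [0, 0.0005, 0, 0], [0, 0, 0, 0], [0, 0, 0, 0], [0, 0, 0, 0], [0, 0, 0, 0]]}}

```text
time_s: 22.57
tcp_pos: [0.5649, -0.0336, 0.0622]
tcp_rot: [-0.105, 0.994, -0.001, 0.0]
force: [2.0, -7.9, -4.5]
width: 0.0156
```

```bash
python3 st.py; python3 - <<'E'
from h import *
a=get_image('scene');b=get_image('side')
cv2.imwrite('pics/g13.png',np.hstack([cv2.resize(a[225:305,235:315,::-1],(400,400),interpolation=cv2.INTER_CUBIC),cv2.resize(b[190:250,200:260,::-1],(400,400),interpolation=cv2.INTER_CUBIC)]))
E
python3 st.py
```

```text
22.5667 j [ 0.163  0.839 -0.321  1.857  0.494  0.525  1.29 ] tcp [ 0.56486 -0.03355  0.06219] yaw 102.05 F [ 2.04 -7.86 -4.49] Fy -8.04 M [-1.771 -0.401  0.011] w 0.0156
22.6667 j [ 0.163  0.839 -0.321  1.857  0.494  0.525  1.29 ] tcp [ 0.56487 -0.03353  0.06219] yaw 102.05 F [ 1.56 -9.21 -4.51] Fy -9.33 M [-1.781 -0.402  0.03 ] w 0.0155
```

View pics/g13.png

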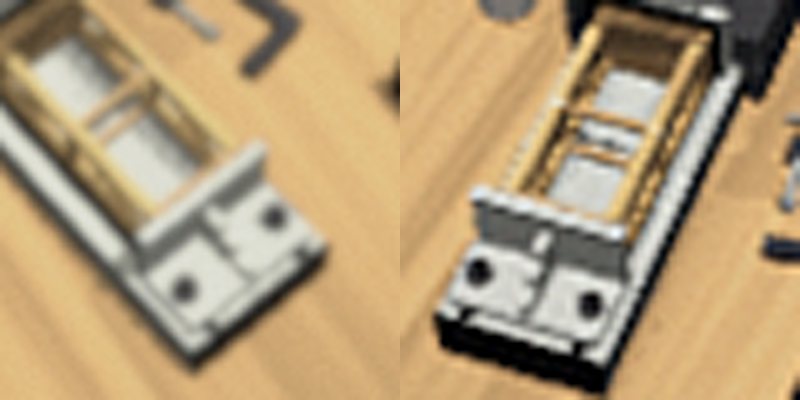

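The frame's head end now sits against the plate in both views. Estimated nip is about 4.5–5 N. Tightening while holding position.

Emit:
{"api": "jog_arm", "payload": {"moves": [[0, 0, -0.0001, -0.05], [0, 0, 0, -0.08], [0, 0, -0.0001, -0.1], [0, 0, 0, -0.1], [0, 0, -0.0001, -0.1], [0, 0, 0, -0.1], [0, 0, -0.0001, -0.1], [0, 0, 0, -0.1], [0, 0, 0, 0]]}}

```text
time_s: 23.42
tcp_pos: [0.565, -0.033, 0.062]
tcp_rot: [0.259, 0.966, -0.001, 0.001]
force: [1.4, -8.4, -1.6]
width: 0.0159
```

```bash
python3 st.py
```

```text
23.4167 j [ 0.054  0.826 -0.135  1.863  0.228  0.466  0.806] tcp [ 0.56496 -0.03304  0.06197] yaw 60.0 F [ 1.37 -8.35 -1.57] Fy -8.45 M [-1.711 -0.137 -0.007] w 0.0159
```

Emit:
{"api": "jog_arm", "payload": {"moves": [[0, 0, 0, -0.1], [0, 0, -0.0001, -0.1], [0, 0, 0, -0.1], [0, 0, 0, -0.1], [0, 0, 0, -0.1], [0, 0, -0.0001, -0.1], [0, 0, 0, -0.1], [0, 0, 0, 0]]}}

```text
time_s: 24.08
tcp_pos: [0.5653, -0.0328, 0.0618]
tcp_rot: [0.574, 0.819, -0.0, 0.002]
force: [0.9, -7.1, -1.9]
width: 0.0157
```

```bash
python3 st.py
```

```text
24.0833 j [-0.044  0.827  0.032  1.869 -0.049  0.444  0.37 ] tcp [ 0.56528 -0.03281  0.06181] yaw 19.9 F [ 0.94 -7.07 -1.9 ] Fy -7.13 M [-1.672 -0.044 -0.061] w 0.0157
```

Emit:
{"api": "jog_arm", "payload": {"moves": [[0, 0, 0, -0.1], [0, 0, -0.0001, -0.1], [0, 0, 0, -0.1], [0, 0, 0, -0.1], [0, 0, -0.0001, -0.1], [0, 0, 0, -0.1], [0, 0, 0, -0.1], [0, 0, 0, -0.1], [0, 0, 0, -0.1], [0, 0, 0, 0]]}}

```text
time_s: 24.92
tcp_pos: [0.5658, -0.0329, 0.0616]
tcp_rot: [0.873, 0.488, 0.001, 0.002]
force: [1.3, -7.4, -2.1]
width: 0.0157
```

```bash
python3 st.py
```

```text
24.9167 j [-0.167  0.846  0.245  1.876 -0.409  0.465 -0.186] tcp [ 0.56577 -0.03287  0.06159] yaw -31.65 F [ 1.31 -7.39 -2.09] Fy -7.49 M [-1.56  -0.095 -0.003] w 0.0157
```

Nip is steady. Final tightening.

Emit:
{"api": "jog_arm", "payload": {"moves": [[0, 0, 0, -0.06], [0, 0, 0, -0.06], [0, 0, 0, -0.05], [0, 0, 0, -0.05], [0, 0, 0, -0.05], [0, 0, 0, -0.05], [0, 0, 0, -0.05], [0, 0, 0, 0]]}}

```text
time_s: 25.58
tcp_pos: [0.5659, -0.033, 0.0615]
tcp_rot: [0.948, 0.32, 0.001, 0.002]
force: [0.8, -7.5, -2.5]
width: 0.0161
```

```bash
python3 st.py
```

```text
25.5833 j [-0.217  0.86   0.335  1.878 -0.55   0.491 -0.42 ] tcp [ 0.56593 -0.03298  0.06151] yaw -52.72 F [ 0.84 -7.54 -2.54] Fy -7.58 M [-1.567 -0.008 -0.036] w 0.0161
```

Emit:
{"api": "jog_arm", "payload": {"moves": [[0, 0, 0, -0.04], [0, 0, 0, -0.04], [0, 0, 0, -0.04], [0, 0, 0, 0], [0, 0, 0, 0]]}}

```text
time_s: 26.0
tcp_pos: [0.566, -0.0331, 0.0615]
tcp_rot: [0.965, 0.263, 0.002, 0.002]
force: [1.5, -8.0, -3.1]
width: 0.0155
```

```bash
python3 st.py
```

```text
26.0 j [-0.233  0.866  0.365  1.879 -0.593  0.501 -0.496] tcp [ 0.56598 -0.03308  0.0615 ] yaw -59.48 F [ 1.53 -7.95 -3.12] Fy -8.07 M [-1.652 -0.063 -0.013] w 0.0155
```

```bash
python3 - <<'E'
from h import *
snap('wrist','w14.png')
im=cv2.imread('pics/w14.png').astype(float)
c=255*(im/255)**0.6
cv2.imwrite('pics/w14a.png',c.astype(np.uint8))
E
python3 st.py
```

```text
26.05 j [-0.233  0.866  0.365  1.879 -0.593  0.501 -0.496] tcp [ 0.56594 -0.03307  0.06147] yaw -59.48 F [ 0.98 -7.63 -2.85] Fy -7.69 M [-1.674  0.064  0.021] w 0.0156
```

View pics/w14a.png

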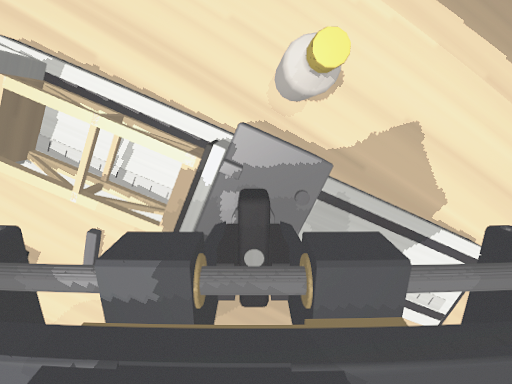

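The bar is still straight in the jaws. I'll nip up slightly more, then relax the arm's push, which also tests the lock.

Emit:
{"api": "jog_arm", "payload": {"moves": [[0, 0, 0, -0.04], [0, 0, 0, -0.03], [0, 0, 0, 0], [0, 0, 0, 0]]}}

```text
time_s: 26.38
tcp_pos: [0.566, -0.0331, 0.0615]
tcp_rot: [0.973, 0.229, 0.002, 0.002]
force: [1.4, -8.6, -3.7]
width: 0.0156
```

```bash
python3 st.py
```

```text
26.3833 j [-0.243  0.869  0.383  1.88  -0.618  0.508 -0.542] tcp [ 0.56601 -0.0331   0.06148] yaw -63.49 F [ 1.42 -8.58 -3.69] Fy -8.69 M [-1.671 -0.061 -0.033] w 0.0156
```

Emit:
{"api": "jog_arm", "payload": {"moves": [[0, -0.0005, 0, 0], [0, -0.0005, 0, 0], [0, -0.0005, 0, 0], [0, -0.0005, 0, 0], [0, 0, 0, 0], [0, 0, 0, 0]]}}

```text
time_s: 26.88
tcp_pos: [0.566, -0.0333, 0.0615]
tcp_rot: [0.973, 0.23, 0.002, 0.001]
force: [1.9, -5.0, -2.0]
width: 0.0157
```

```bash
python3 st.py
```

```text
26.8833 j [-0.24   0.869  0.38   1.879 -0.618  0.509 -0.539] tcp [ 0.56597 -0.03328  0.06149] yaw -63.42 F [ 1.88 -5.01 -2.03] Fy -5.19 M [-1.116 -0.152 -0.036] w 0.0157
```

Emit:
{"api": "jog_arm", "payload": {"moves": [[0, -0.0005, 0.0002, 0], [0, -0.0005, 0.0002, 0], [0, -0.0005, 0.0002, 0], [0, -0.0005, 0, 0], [-0.0002, -0.0005, 0, 0], [-0.0003, -0.0005, 0, 0], [0, 0, 0, 0], [0, 0, 0, 0]]}}

```text
time_s: 27.55
tcp_pos: [0.5658, -0.0339, 0.0616]
tcp_rot: [0.973, 0.231, 0.002, -0.0]
force: [5.0, -1.4, -9.6]
width: 0.0153
```

```bash
python3 st.py
```

```text
27.55 j [-0.235  0.868  0.377  1.878 -0.618  0.511 -0.535] tcp [ 0.56576 -0.03391  0.06161] yaw -63.31 F [ 5.   -1.37 -9.63] Fy -1.94 M [-0.218 -1.035 -0.02 ] w 0.0153
```

Emit:
{"api": "jog_arm", "payload": {"moves": [[0, -0.0007, 0, 0], [0, -0.0007, 0, 0], [0, -0.0007, 0, 0], [0, -0.0007, 0, 0], [0, 0, 0, 0], [0, 0, 0, 0]]}}

```text
time_s: 28.05
tcp_pos: [0.5658, -0.0347, 0.0616]
tcp_rot: [0.973, 0.232, 0.002, -0.002]
force: [6.6, 3.8, -8.2]
width: 0.0159
```

```bash
python3 st.py
```

```text
28.05 j [-0.231  0.868  0.375  1.877 -0.617  0.512 -0.532] tcp [ 0.56583 -0.03468  0.06162] yaw -63.22 F [ 6.56  3.82 -8.18] Fy 3.03 M [ 0.464 -1.123  0.019] w 0.0159
```

Ambiguous: the TCP followed about 1.4 mm. One more small pull will separate elastic give from sliding.

Emit:
{"api": "jog_arm", "payload": {"moves": [[-0.0006, -0.0005, 0, 0], [-0.0006, -0.0005, 0, 0], [0, -0.0005, 0, 0], [0, -0.0005, 0, 0], [0, 0, 0, 0], [0, 0, 0, 0], [0, 0, 0, 0]]}}

```text
time_s: 28.63
tcp_pos: [0.566, -0.0363, 0.0616]
tcp_rot: [0.973, 0.232, 0.003, -0.002]
force: [8.6, 3.8, -9.9]
width: 0.0156
```

```bash
python3 st.py; python3 - <<'E'
from h import *
snap('wrist','w15.png'); 
for c in ['scene','side']:
  for n in ['tail_face','frame_mid','head_face']:
    for d in landmark_of(n,c)[:2]: print(n,c,round(d['confidence'],2),cam2w(c,d['centre']).round(4))
E
```

```text
28.6333 j [-0.227  0.867  0.373  1.879 -0.618  0.508 -0.528] tcp [ 0.56596 -0.03629  0.06164] yaw -63.19 F [ 8.6   3.76 -9.94] Fy 2.74 M [ 0.537 -1.511 -0.01 ] w 0.0156
tail_face scene 0.83 [0.5603 0.0141 0.0469]
frame_mid scene 0.86 [0.3744 0.1974 0.0209]
frame_mid scene 0.72 [0.2404 0.3591 0.0204]
head_face scene 0.57 [0.5441 0.1423 0.0502]
tail_face side 0.68 [0.5547 0.0149 0.049 ]
frame_mid side 0.85 [0.3686 0.1912 0.0214]
frame_mid side 0.78 [0.2385 0.3552 0.0177]
head_face side 0.94 [0.5406 0.1436 0.0475]
head_face side 0.54 [ 0.4627  0.4016 -0.0021]
```

View pics/w15.png

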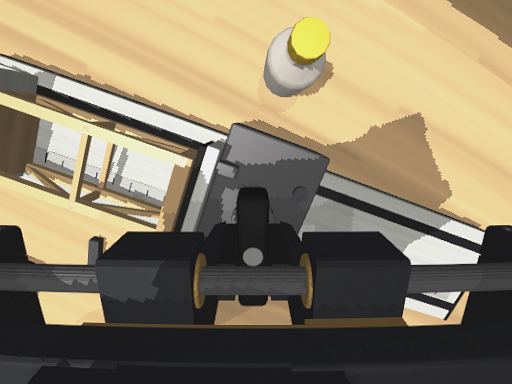

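```bash
python3 - <<'E'
from h import *
a=cv2.imread('pics/w14.png');b=cv2.imread('pics/w15.png')
f=lambda im:cv2.resize((255*(im[110:320,150:290].astype(float)/255)**.6).astype(np.uint8),None,fx=2.8,fy=2.8,interpolation=cv2.INTER_CUBIC)
cv2.imwrite('pics/g15.png',np.hstack([f(a),f(b)]))
E
```

```text
(no output)
```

View pics/g15.png

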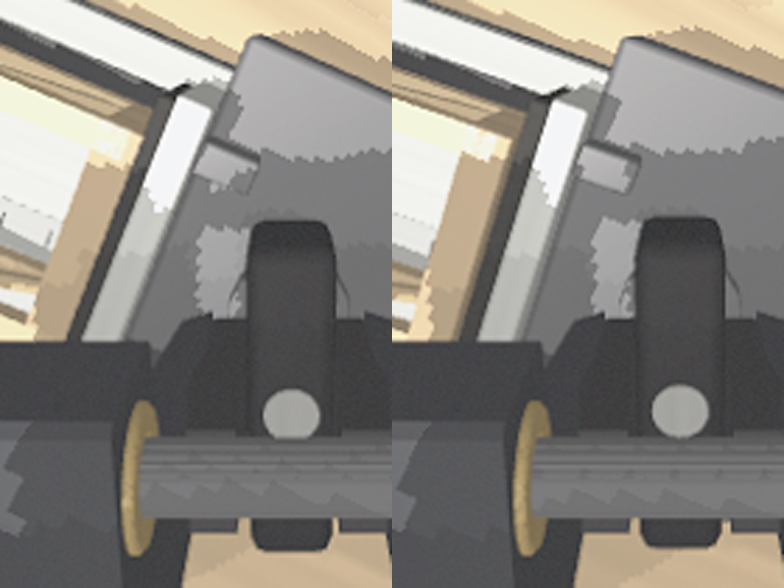

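The tail stop followed the pull at a constant force of about 3 N, so it isn't locked, even though the knob is back at its starting angle. I'll turn a bit further clockwise and read the torque during motion.

Emit:
{"api": "jog_arm", "payload": {"moves": [[0, 0, 0, -0.04], [0, 0, 0, -0.04]]}}

```text
time_s: 29.15
tcp_pos: [0.5659, -0.0364, 0.0616]
tcp_rot: [0.981, 0.192, 0.003, -0.002]
force: [8.2, 2.8, -10.2]
width: 0.0157
```

```bash
python3 st.py
```

```text
29.15 j [-0.238  0.871  0.393  1.879 -0.647  0.516 -0.582] tcp [ 0.56595 -0.03637  0.06161] yaw -67.88 F [  8.19   2.79 -10.18] Fy 1.81 M [ 0.47  -1.525  0.008] w 0.0157
```

Emit:
{"api": "jog_arm", "payload": {"moves": [[0, 0, 0, -0.04], [0, 0, 0, -0.04]]}}

```text
time_s: 29.32
tcp_pos: [0.566, -0.0364, 0.0616]
tcp_rot: [0.988, 0.153, 0.003, -0.002]
force: [8.2, 3.1, -9.6]
width: 0.016
```

```bash
python3 st.py
```

```text
29.3167 j [-0.249  0.876  0.414  1.88  -0.675  0.525 -0.635] tcp [ 0.56596 -0.0364   0.0616 ] yaw -72.45 F [ 8.16  3.06 -9.63] Fy 2.09 M [ 0.48  -1.556  0.298] w 0.016
```

A torque of 0.3 N·m shows up at yaw -72°, so the bite starts here. Before tightening more, I'll push forward to see whether the stop is still free and to restore the nip.

Emit:
{"api": "jog_arm", "payload": {"moves": [[0.0004, 0.0006, -0.0002, 0], [0.0004, 0.0006, -0.0002, 0], [0.0002, 0.0006, -0.0002, 0], [0, 0.0006, 0, 0], [0, 0.0006, 0, 0], [0, 0, 0, 0]]}}

```text
time_s: 29.82
tcp_pos: [0.5661, -0.0361, 0.0615]
tcp_rot: [0.988, 0.153, 0.002, -0.0]
force: [5.7, -0.6, -5.9]
width: 0.0157
```

```bash
python3 st.py;python3 - <<'E'
from h import *
a=get_image('wrist')[:,:,::-1]
cv2.imwrite('pics/w16.png',cv2.resize((255*(a[110:320,150:350].astype(float)/255)**.6).astype(np.uint8),None,fx=2.8,fy=2.8,interpolation=cv2.INTER_CUBIC))
E
```

```text
29.8167 j [-0.254  0.877  0.418  1.879 -0.673  0.526 -0.638] tcp [ 0.56608 -0.03607  0.0615 ] yaw -72.4 F [ 5.69 -0.57 -5.87] Fy -1.23 M [-0.328 -1.022  0.305] w 0.0157
```

View pics/w16.png

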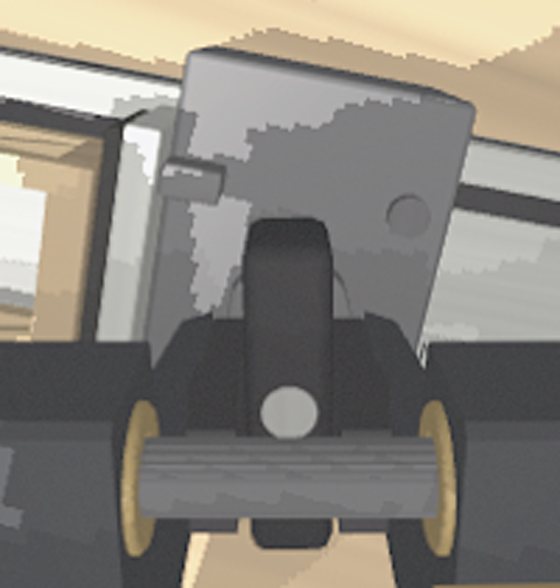

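Emit:
{"api": "jog_arm", "payload": {"moves": [[0.0003, 0.0008, -0.0002, 0], [0.0003, 0.0008, -0.0001, 0], [0.0002, 0.0008, 0, 0], [0, 0.0008, 0, 0], [0, 0, 0, 0]]}}

```text
time_s: 30.28
tcp_pos: [0.5658, -0.0341, 0.0614]
tcp_rot: [0.988, 0.152, 0.001, 0.0]
force: [4.7, -1.1, -3.2]
width: 0.0152
```

```bash
python3 st.py
```

```text
30.2833 j [-0.259  0.878  0.421  1.879 -0.674  0.528 -0.643] tcp [ 0.56583 -0.03413  0.06142] yaw -72.52 F [ 4.66 -1.13 -3.17] Fy -1.67 M [-0.505 -0.868  0.383] w 0.0152
```

Emit:
{"api": "jog_arm", "payload": {"moves": [[0, 0, 0, -0.03], [0, 0, 0, -0.03], [0, 0, 0, 0]]}}

```text
time_s: 30.53
tcp_pos: [0.5656, -0.0342, 0.0615]
tcp_rot: [0.992, 0.122, 0.001, 0.0]
force: [4.8, -2.2, -1.6]
width: 0.0162
```

```bash
python3 st.py;python3 - <<'E'
from h import *
a=get_image('wrist')[:,:,::-1]
cv2.imwrite('pics/w17.png',cv2.resize((255*(a[110:320,150:350].astype(float)/255)**.6).astype(np.uint8),None,fx=2.8,fy=2.8,interpolation=cv2.INTER_CUBIC))
E
```

```text
30.5333 j [-0.268  0.881  0.437  1.879 -0.694  0.535 -0.684] tcp [ 0.56563 -0.03417  0.06147] yaw -75.93 F [ 4.83 -2.22 -1.58] Fy -2.76 M [-0.5   -0.782  0.667] w 0.0162
```

View pics/w17.png

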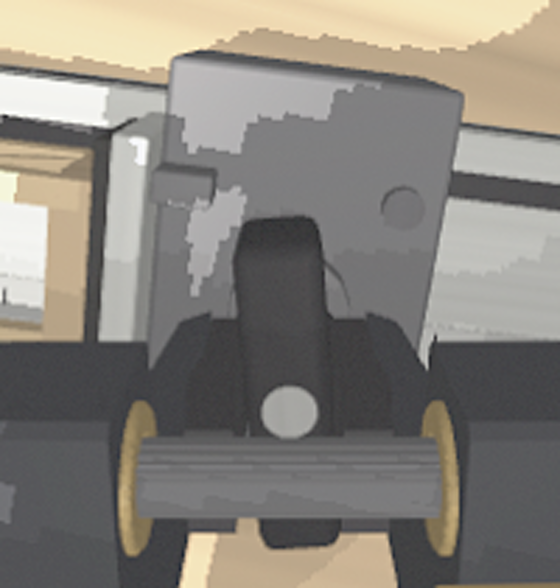

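The bar now tilts about 4° in the jaws at 0.67 N·m, which looks like the clockwise end stop, yet the stop slid at about 3 N. I'll check in world coordinates whether the saddle really moved.

```bash
python3 - <<'E'
from h import *
im=get_image('wrist');cp=camera_params('wrist');cv2.imwrite('pics/w18.png',im[:,:,::-1])
np.save('cp18.npy',np.r_[cp['rvec'].ravel(),cp['tvec'].ravel()])
print(cp['rvec'],cp['tvec'])
b=get_image('side');cv2.imwrite('pics/d18.png',b[:,:,::-1])
a=get_image('scene');cv2.imwrite('pics/s18.png',a[:,:,::-1])
o=cv2.resize(cv2.imread('pics/s18.png')[195:285,195:305],None,fx=3.6,fy=3.6,interpolation=cv2.INTER_CUBIC)
p=cv2.resize(cv2.imread('pics/d18.png')[150:240,195:305],None,fx=3.6,fy=3.6,interpolation=cv2.INTER_CUBIC)
cv2.imwrite('pics/g18.png',np.hstack([o,p]))
E
python3 st.py
```

```text
[-2.30674998  1.79832593  0.23858361] [-0.16998383  0.52433859  0.38813828]
30.7333 j [-0.267  0.881  0.436  1.88  -0.694  0.535 -0.683] tcp [ 0.56561 -0.03422  0.06145] yaw -75.87 F [ 4.21 -2.   -0.72] Fy -2.48 M [-0.559 -0.816  0.726] w 0.0162
```

View pics/w18.png

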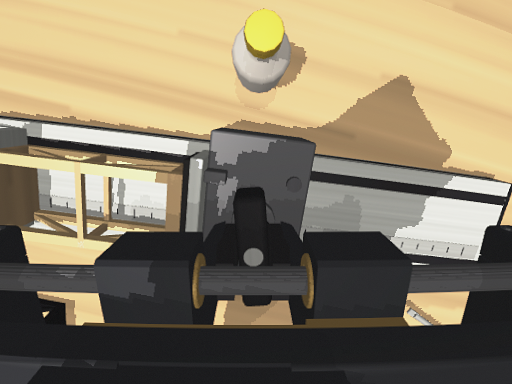

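View pics/g18.png

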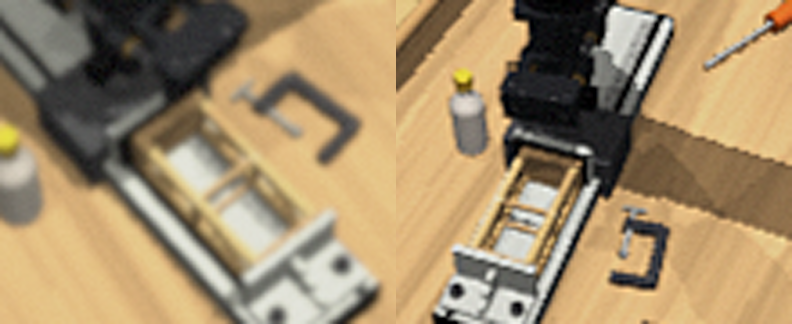

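Next I'll ease the excess twist and repeat the pull test here, with the knob hard up against its clockwise end.

Emit:
{"api": "jog_arm", "payload": {"moves": [[0, 0, 0, 0.03], [0, 0, 0, 0.02], [-0.0005, -0.001, 0, 0], [-0.0005, -0.001, 0, 0], [-0.0005, -0.001, 0, 0], [0, -0.001, 0, 0], [0, 0, 0, 0], [0, 0, 0, 0]]}}

```text
time_s: 31.4
tcp_pos: [0.5656, -0.0351, 0.0615]
tcp_rot: [0.989, 0.148, 0.002, -0.002]
force: [7.2, 3.6, -1.6]
width: 0.0163
```

```bash
python3 st.py
```

```text
31.4 j [-0.253  0.876  0.417  1.881 -0.679  0.526 -0.643] tcp [ 0.56556 -0.03511  0.06146] yaw -72.99 F [ 7.2   3.65 -1.59] Fy 2.78 M [ 0.563 -1.373  0.176] w 0.0163
```

Emit:
{"api": "jog_arm", "payload": {"moves": [[-0.0003, -0.001, 0, 0], [-0.0003, -0.001, 0, 0], [-0.0003, -0.001, 0, 0], [0, 0, 0, 0], [0, 0, 0, 0]]}}

```text
time_s: 31.82
tcp_pos: [0.5658, -0.038, 0.0615]
tcp_rot: [0.989, 0.148, 0.003, -0.001]
force: [10.0, 3.3, -4.0]
width: 0.016
```

```bash
python3 st.py
```

```text
31.8167 j [-0.247  0.876  0.416  1.881 -0.679  0.523 -0.638] tcp [ 0.56583 -0.03797  0.0615 ] yaw -72.97 F [10.03  3.33 -4.04] Fy 2.14 M [ 0.561 -1.794  0.141] w 0.016
```

It slid again at about 2.5 N, so it's genuinely slack here. My backward moves also had the wrong x sign (back along the bed is +x, -y), and I'll correct that. Now checking torque while turning anticlockwise from the end stop.

Emit:
{"api": "jog_arm", "payload": {"moves": [[0.001, 0, 0, 0.03], [0.001, 0, 0, 0.03], [0.001, 0, 0, 0.03]]}}

```text
time_s: 32.07
tcp_pos: [0.5661, -0.0381, 0.0614]
tcp_rot: [0.981, 0.192, 0.001, -0.002]
force: [3.2, 3.6, 1.2]
width: 0.0155
```

```bash
python3 st.py
```

```text
32.0667 j [-0.236  0.873  0.396  1.875 -0.644  0.523 -0.58 ] tcp [ 0.56607 -0.03807  0.06141] yaw -67.81 F [3.21 3.56 1.23] Fy 3.17 M [ 0.491 -0.52   0.003] w 0.0155
```

Emit:
{"api": "jog_arm", "payload": {"moves": [[0, 0, 0, 0.06], [0, 0, 0, 0.06]]}}

```text
time_s: 32.23
tcp_pos: [0.566, -0.0383, 0.0614]
tcp_rot: [0.968, 0.252, 0.001, -0.002]
force: [4.4, 2.9, -0.2]
width: 0.0157
```

```bash
python3 st.py
```

```text
32.2333 j [-0.219  0.867  0.365  1.874 -0.601  0.511 -0.5  ] tcp [ 0.56602 -0.03827  0.06142] yaw -60.86 F [ 4.35  2.88 -0.24] Fy 2.35 M [ 0.473 -0.762  0.005] w 0.0157
```

Emit:
{"api": "jog_arm", "payload": {"moves": [[0, 0, 0, 0.06], [0, 0, 0, 0.06]]}}

```text
time_s: 32.4
tcp_pos: [0.5661, -0.0383, 0.0615]
tcp_rot: [0.951, 0.309, 0.001, -0.002]
force: [4.6, 3.0, 0.2]
width: 0.016
```

```bash
python3 st.py
```

```text
32.4 j [-0.202  0.861  0.335  1.873 -0.557  0.5   -0.421] tcp [ 0.56608 -0.03833  0.06147] yaw -53.98 F [4.57 2.99 0.23] Fy 2.44 M [ 0.479 -0.787 -0.022] w 0.016
```

Emit:
{"api": "jog_arm", "payload": {"moves": [[0.0005, 0, 0, -0.06], [0.0005, 0, 0, -0.06], [0.0005, 0, 0, -0.06], [0, 0, 0, -0.06], [0, 0, 0, -0.03], [0, 0, 0, 0], [0, 0, 0, 0]]}}

```text
time_s: 32.98
tcp_pos: [0.5663, -0.0393, 0.0613]
tcp_rot: [0.984, 0.177, -0.0, -0.002]
force: [1.5, 4.2, 5.2]
width: 0.016
```

```bash
python3 st.py
```

```text
32.9833 j [-0.24   0.877  0.408  1.872 -0.653  0.53  -0.602] tcp [ 0.56627 -0.03935  0.06133] yaw -69.59 F [1.54 4.15 5.24] Fy 3.94 M [ 0.747 -0.226 -0.022] w 0.016
```

Emit:
{"api": "jog_arm", "payload": {"moves": [[-0.0004, 0.005, 0, 0]]}}

```text
time_s: 33.07
tcp_pos: [0.5662, -0.038, 0.0614]
tcp_rot: [0.984, 0.176, 0.0, 0.001]
force: [1.6, -3.5, 1.9]
width: 0.0158
```

Emit:
{"api": "jog_arm", "payload": {"moves": [[0, 0, 0, 0]]}}

```text
time_s: 33.15
tcp_pos: [0.5661, -0.0369, 0.0614]
tcp_rot: [0.984, 0.176, 0.0, 0.0]
force: [0.9, -0.2, 4.8]
width: 0.0157
```

Emit:
{"api": "jog_arm", "payload": {"moves": [[0, 0, 0, 0]]}}

```text
time_s: 33.23
tcp_pos: [0.5661, -0.0369, 0.0613]
tcp_rot: [0.984, 0.176, -0.0, 0.0]
force: [0.6, -0.5, 5.5]
width: 0.0157
```

Emit:
{"api": "jog_arm", "payload": {"moves": [[0, 0, 0, 0]]}}

```text
time_s: 33.32
tcp_pos: [0.5661, -0.0369, 0.0613]
tcp_rot: [0.984, 0.176, -0.0, 0.0]
force: [0.7, -0.4, 5.7]
width: 0.0156
```

```bash
python3 st.py
```

```text
33.3167 j [-0.249  0.877  0.411  1.875 -0.655  0.528 -0.608] tcp [ 0.56606 -0.03692  0.06132] yaw -69.73 F [ 0.69 -0.36  5.74] Fy -0.44 M [-0.082 -0.025  0.017] w 0.0156
```

The stop clearly slides with slack-level Coulomb friction even though the knob is at about -0.1 rad (12° past its start, just short of the end stop). Either way I need the nip back, so I'll push forward again with force checks.

Emit:
{"api": "jog_arm", "payload": {"moves": [[-0.0001, 0.0008, -0.0002, 0], [-0.0001, 0.0008, -0.0002, 0], [-0.0001, 0.0008, -0.0002, 0], [0, 0, 0, 0]]}}

```text
time_s: 33.65
tcp_pos: [0.5661, -0.0368, 0.0613]
tcp_rot: [0.985, 0.175, 0.0, 0.002]
force: [0.4, -3.2, 7.8]
width: 0.0156
```

```bash
python3 st.py
```

```text
33.65 j [-0.252  0.877  0.413  1.876 -0.656  0.525 -0.611] tcp [ 0.56615 -0.03678  0.0613 ] yaw -69.82 F [ 0.35 -3.22  7.82] Fy -3.24 M [-0.684  0.08   0.048] w 0.0156
```

Emit:
{"api": "jog_arm", "payload": {"moves": [[-0.0001, 0.0007, -0.0002, 0], [-0.0001, 0.0007, -0.0002, 0], [0, 0, 0, 0]]}}

```text
time_s: 33.9
tcp_pos: [0.5661, -0.0362, 0.0612]
tcp_rot: [0.985, 0.175, 0.001, 0.002]
force: [-0.8, -4.2, 9.4]
width: 0.0155
```

```bash
python3 st.py
```

```text
33.9 j [-0.254  0.877  0.413  1.877 -0.656  0.523 -0.612] tcp [ 0.56607 -0.03624  0.06122] yaw -69.87 F [-0.75 -4.15  9.35] Fy -4.03 M [-0.907  0.08   0.011] w 0.0155
```

Emit:
{"api": "jog_arm", "payload": {"moves": [[-0.0001, 0.0005, -0.0001, 0], [0, 0.0005, -0.0001, 0], [0, 0, 0, 0]]}}

```text
time_s: 34.15
tcp_pos: [0.5661, -0.0356, 0.0612]
tcp_rot: [0.985, 0.175, 0.001, 0.002]
force: [0.3, -4.6, 12.0]
width: 0.0159
```

```bash
python3 st.py
```

```text
34.15 j [-0.255  0.877  0.414  1.878 -0.657  0.523 -0.613] tcp [ 0.56608 -0.03557  0.06123] yaw -69.88 F [ 0.3  -4.64 12.02] Fy -4.64 M [-0.945  0.272  0.023] w 0.0159
```

Emit:
{"api": "jog_arm", "payload": {"moves": [[0, 0.0005, 0.0006, 0], [0, 0.0005, 0.0006, 0], [0, 0, 0.0003, 0], [0, 0, 0, 0]]}}

```text
time_s: 34.48
tcp_pos: [0.5657, -0.0338, 0.0614]
tcp_rot: [0.985, 0.175, 0.0, 0.002]
force: [1.8, -5.3, 2.0]
width: 0.0158
```

```bash
python3 st.py
```

```text
34.4833 j [-0.259  0.877  0.414  1.878 -0.656  0.525 -0.616] tcp [ 0.56573 -0.03381  0.06141] yaw -69.84 F [ 1.77 -5.26  1.96] Fy -5.43 M [-1.149 -0.238 -0.004] w 0.0158
```

Emit:
{"api": "jog_arm", "payload": {"moves": [[0, 0.0005, 0.0002, 0], [-0.0001, 0.0005, 0, 0], [0, 0, 0, 0]]}}

```text
time_s: 34.73
tcp_pos: [0.5657, -0.0337, 0.0614]
tcp_rot: [0.985, 0.175, 0.0, 0.003]
force: [2.7, -7.4, -1.0]
width: 0.0157
```

```bash
python3 st.py
```

```text
34.7333 j [-0.261  0.877  0.416  1.878 -0.656  0.524 -0.617] tcp [ 0.56566 -0.03366  0.06142] yaw -69.87 F [ 2.74 -7.41 -0.99] Fy -7.68 M [-1.455 -0.333  0.018] w 0.0157
```

Nip is back at about 4 N. I'll turn the knob up to its clockwise end, take out the sideways load, ease the push down, and watch whether anything moves.

Emit:
{"api": "jog_arm", "payload": {"moves": [[0.0005, 0.0005, 0, -0.02], [0.0005, 0.0005, 0, -0.02], [0, 0, 0, -0.02], [0, 0, 0, 0]]}}

```text
time_s: 35.07
tcp_pos: [0.5657, -0.0335, 0.0614]
tcp_rot: [0.989, 0.145, -0.001, 0.003]
force: [0.1, -8.6, 1.5]
width: 0.0155
```

```bash
python3 st.py
```

```text
35.0667 j [-0.271  0.881  0.433  1.877 -0.676  0.534 -0.66 ] tcp [ 0.56571 -0.03346  0.06142] yaw -73.34 F [ 0.12 -8.6   1.46] Fy -8.56 M [-1.704  0.019  0.227] w 0.0155
```

Emit:
{"api": "jog_arm", "payload": {"moves": [[0, -0.0005, 0, 0.01], [0, -0.0005, 0, 0.01], [0, -0.0005, 0, 0], [0, 0, 0, 0], [0, 0, 0, 0]]}}

```text
time_s: 35.48
tcp_pos: [0.5657, -0.0335, 0.0614]
tcp_rot: [0.988, 0.155, -0.001, 0.002]
force: [0.9, -6.7, 2.4]
width: 0.0159
```

```bash
python3 st.py
```

```text
35.4833 j [-0.266  0.88   0.426  1.876 -0.669  0.532 -0.645] tcp [ 0.56571 -0.03351  0.0614 ] yaw -72.15 F [ 0.88 -6.75  2.37] Fy -6.8 M [-1.307  0.035 -0.029] w 0.0159
```

The knob is against its end with torque showing (0.23 N·m), so it cannot go tighter. I'll ease the push a little more and open the jaws.

Emit:
{"api": "jog_arm", "payload": {"moves": [[0, -0.0005, 0.0002, 0], [0, -0.0005, 0.0001, 0], [0, -0.0005, 0, 0], [0, 0, 0, 0], [0, 0, 0, 0]]}}

```text
time_s: 35.9
tcp_pos: [0.5657, -0.0335, 0.0614]
tcp_rot: [0.988, 0.156, -0.001, 0.001]
force: [0.6, -5.2, -1.3]
width: 0.0159
```

```bash
python3 st.py
```

```text
35.9 j [-0.264  0.879  0.425  1.876 -0.669  0.533 -0.643] tcp [ 0.5657  -0.03348  0.06145] yaw -72.09 F [ 0.63 -5.23 -1.29] Fy -5.27 M [-1.298  0.033  0.016] w 0.0159
```

Emit:
{"api": "jog_arm", "payload": {"claw": 0.05, "moves": [[0, 0, 0, 0], [0, 0, 0, 0], [0, 0, 0, 0], [0, 0, 0, 0], [0, 0, 0, 0], [0, 0, 0, 0], [0, 0, 0, 0], [0, 0, 0, 0]]}}

```text
time_s: 36.57
tcp_pos: [0.5665, -0.0316, 0.0619]
tcp_rot: [0.988, 0.156, 0.0, -0.0]
force: [0.1, -0.8, 0.0]
width: 0.0502
```

```bash
python3 st.py; python3 - <<'E'
from h import *
snap('wrist','w20.png')
E
```

```text
36.5667 j [-0.264  0.879  0.423  1.875 -0.67   0.534 -0.643] tcp [ 0.56647 -0.03161  0.06186] yaw -72.01 F [ 0.09 -0.82  0.01] Fy -0.82 M [-0.001  0.192  0.02 ] w 0.0502
```

View pics/w20.png

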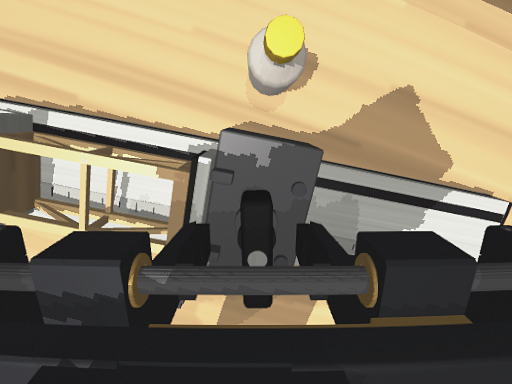

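Emit:
{"api": "jog_arm", "payload": {"claw": 0.0881, "moves": [[0, 0, 0.005, 0], [0, 0, 0.01, 0], [0, 0, 0.015, 0], [0, 0, 0.02, 0], [0, 0, 0.03, 0], [0, 0, 0.035, 0], [0, 0, 0.035, 0], [0, 0, 0.02, 0], [0, 0, 0, 0], [0, 0, 0, 0], [0, 0, 0, 0]]}}

```text
time_s: 37.53
tcp_pos: [0.5657, -0.0314, 0.2314]
tcp_rot: [0.988, 0.156, -0.001, -0.0]
force: [-0.2, -0.2, -0.2]
width: 0.0882
```

```bash
python3 st.py; python3 - <<'E'
from h import *
im=get_image('wrist');cp=camera_params('wrist');cv2.imwrite('pics/w21.png',im[:,:,::-1])
import pickle;pickle.dump(cp,open('cp21.pkl','wb'))
cv2.imwrite('pics/w21a.png',cv2.resize(im[70:230,0:400,::-1],None,fx=2,fy=2,interpolation=cv2.INTER_CUBIC))
for n in ['frame_mid','head_face','tail_face','knob_grip']:
    for d in landmark_of(n,'wrist')[:2]: print(n,round(d['confidence'],2),cam2w('wrist',d['centre'],cp).round(4))
E
```

```text
37.5333 j [-0.387  0.661  0.637  1.742 -0.484  0.903 -0.799] tcp [ 0.56573 -0.03136  0.23143] yaw -72.01 F [-0.17 -0.21 -0.17] Fy -0.19 M [ 0.045  0.118 -0.01 ] w 0.0882
frame_mid 0.89 [0.5496 0.0787 0.0536]
head_face 0.97 [0.5422 0.1457 0.0457]
knob_grip 0.79 [ 0.5648 -0.0323  0.1023]
knob_grip 0.74 [ 0.5647 -0.0182 -0.0013]
```

View pics/w21.png

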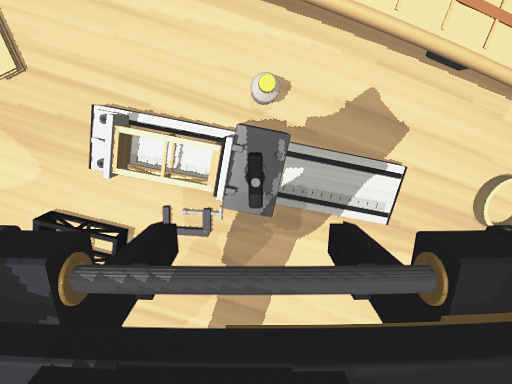

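View pics/w21a.png

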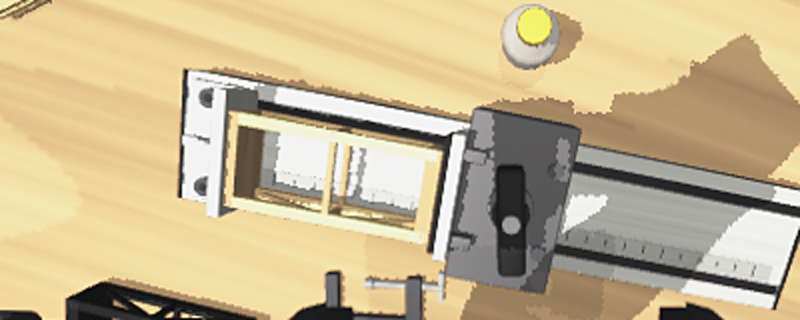

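The wrist view shows the frame with its head end at the plate (about (228,160) in the crop) and the rubber against its tail end (about (440,195)). The bar sits where I left it, and nothing else has been disturbed. The arm is clear, so I'm handing in.

```bash
python3 - <<'E'
from h import *
print(hand_in())
E
```

```text
the job is handed in; nothing more can be done
None
```

I handed the job in, but I doubt the tail stop is locked. In my last lock tests it still slid at slack-level force with the knob turned fully clockwise.

**What I did**
- **Gripping:** The first close missed the knob. The wrist picture put the fingertips about 30 mm above the reported TCP, so I went lower and gripped the bar (opening 15.7 mm).
- **Backing off:** I turned the knob anticlockwise about 2.83 rad; the wrist pictures showed no slipping in the jaws.
- **Nipping:** I slid the stop about 100 mm until the frame met the head plate. With the knob slack, I estimate the nip at 4–5 N from the wrist force.
- **Tightening:** I turned the knob back past its starting angle to a firm clockwise stop. That is about -0.14 rad by tool yaw, well below the 0.2 rad limit.
- **Releasing:** I restored the nip, eased the push, let go and lifted clear at 37.5 s.

**Last checks**
- **Arm and knob:** The arm is clear and the force reads zero. The bar stayed where I left it.
- **Frame:** It looks square in the picture. The detectors put its centre 67 mm from the head plate, against 65 mm if fully home; they are good to about 4 mm.
- **Other things:** Those visible in the last wrist picture look undisturbed; I did not measure how far any had moved.

**What failed or disagreed**
- **Locking:** I felt no break-loose torque when I read it, and no bite on tightening until the end stop (0.2–0.7 N·m). Before the final nip, test pulls and pushes at about 3 N moved the stop 2–3 mm, even at the end stop. I did not repeat that test afterwards, to protect the nip.
- **Final nip:** I could not measure it after release. If the stop is unlocked, only its sliding friction holds the frame, so the nip is at most about 2.5 N.
- **Detour:** Those tests backed the stop off by up to about 5 mm, so the frame was not nipped throughout the tightening as the task asked.

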